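# Open the bayonet can, gauge the punch inserts and sort them

### The arm

A 6-joint arm with a two-finger parallel gripper is mounted at the origin on the work surface. World frame = base frame: x ahead of the robot, y to its left, z up, the work surface at z = 0. Lengths are in m, angles in rad, forces in N, time in s.
With the tool pointing down it reaches from about 0.35 to 0.775 m from the base axis. Payload 7.3 kg.
Tool frame: the origin (TCP) lies at the very end of the fingers, on their centre line; the grasp point (between the pads) lies 19 mm behind it; z points along the fingers, y is the direction in which the jaws open and shut (so a half turn about z gives the same grasp; the last joint's range is limited). The gripper opens to 92 mm and grips with 3 to 60 N. Pads are 19 mm wide; open, the fingers measure 130 mm over their backs; the gripper's body (75 mm by 190 mm) begins 47 mm behind the grasp point.
Start: joints at [-1.331, 0.342, 1.524, -0, 1.275, -0.146], TCP at [0.198, -0.486, 0.227] pointing down, gripper open.
Joint ranges: [-2.53, 2.53], [-0.77, 2.02], [0.04, 2.7], [-1, 4.14], [0.28, 2.66], [-3.11, 3.11]. Speed limits (rad/s): [2.57, 2.57, 3.14, 3.14, 3.14, 3.14].

### API

Orientations are given as [roll, pitch, yaw] about the fixed x, y, z axes, in that order (R = Rz(yaw) Ry(pitch) Rx(roll)).
In Python, from cell import robot gives the robot as it stands.
- The arm moves only by the shell command python3 -m pendant 'ROWS' [OPENING] [FORCE]. ROWS is JSON, a list of rows, each a list of 2 entries, a list of its own where there are three numbers: the shift along the tool's x, y, z in mm, then the turn about the tool's z in degrees. In form: [[[x, y, z], turn], ...]. A call has 1 to 10 rows; each row is the pose to reach, as a shift and turn from the pose measured when the call began, along the tool's axes at that moment; what a row does not reach only later rows make up. A row lasts 1/12 s, in which the tool goes at most 41.7 mm and 7.16 degrees, less where a joint would pass 70% of its speed; a pose out of reach is approached as far as the arm can. A call with a gripper value outside its range is refused whole. OPENING is the opening, from 0 (shut) to 1 (fully open), set as the call begins (- or left out, the last holds). The fingers move at their own pace and stop on an object; FORCE is the grip in N (left out, the last holds). Time passes only in rows, so rows that repeat a pose let the fingers close. It gives the time, the measured TCP pose, the force and the opening at its end, in the units of the state.
- robot.observe(): the state, without advancing time (a new reading comes with each control period).
- robot.read_camera(name): name is "scene" or "side" or "wrist"; returns the picture (384x512x3 uint8, red, green, blue); there is no depth.
- robot.calibration(name): a dict with "vfov" (degrees; the focal length in pixels is half the picture's height over the tangent of half this angle, whatever the lens; pixels are square), "cx", "cy" (the principal point, pixels), "k1" (the pictures are not rectified: a ray, as slopes to the right and down, at radius r is drawn at 1 + k1 r^2 times it, then the intrinsics apply), "rvec" (rotation vector, rad) and "tvec" (3), from world to camera coordinates, as OpenCV has them. Camera axes: x right, y down, z forward; pixel columns grow to the right and rows downward; lengths in m; the calibration is good to about 2 mm. A picture is of the moment at which its call begins: read the wrist's pose just before it. calibration takes no time and is no camera call; for the wrist camera it gives the pose at the moment of the call.
- robot.hand_in(): hands the job in, once; it reports no verdict.
Trained networks look in the newest picture that a camera, given by its name, has taken for a name from the list of things; names that differ only in an ending like _2 or _b are one class to them, and where a whole thing is asked for, a point or a joint stands for the part that bears it (a point fixed in the world has none). Each returns a list of dicts, best first, with "p" (0 to 1); they miss things now and then, are a little off and sometimes report something else, mostly with a low value. They report only what shows in the picture. A call takes as long as a camera call. They do not tell look-alikes from the thing itself.
- robot.find_in(camera, query): "xy" ([column, row] as shares, 0 to 1, of the picture: columns of its width, rows of its height, amid what is visible of it).
The state is a dict: "time": time; "qpos": joint angles; "qvel": joint speeds; "joint_efforts": joint torques, N m; "tool_pos": TCP position; "tool_rot": TCP orientation; "contact_force": force on the tool from outside, world axes, zero at the start; "torque": the same for the moment, N m; "opening": finger opening in m.
Only numpy, scipy, OpenCV 4.12 (cv2) and the standard library are available. Lean on these libraries where they do the work, as an engineer would, in place of code of your own. Each camera call takes 0.05 s, during which the arm holds its last target.

### The job

Turn the round can's bayonet lid clockwise until its lugs come to the slots, lift it off and lay it flat, handle up, in the middle of the round rubber mat. Then stand every punch insert upright in the step gauge, one to a bay, so that all are in it together: an insert that drops through the go gap and stops on the no-go step is good, one that stays on top or sinks to the bottom is a reject. Put the good ones in the can and the rejects in the steel dish, and leave the other things on the bench where they are.

Things in the scene. Friction and masses are not known exactly. Their poses are not given: they have to be found in the camera images.
- can: Fixed round grey can, 180 mm over its collar, 82 tall, origin: centre of underside. Floor 6 mm up, wall top (lid seat) 70 mm up, mouth 150 mm wide. Inside the collar a flange (74 mm radius inward edge, 78 to 82 mm up) holds the lid's lugs down except at three slots 30 mm wide at 0, 120 and 240 deg from own x. A stop catches the lugs once at the slots.
- lid: Bayonet lid: flat disc 142 mm across, 6 thick, 0.2 to 0.5 kg; three lugs (16 wide, 5 thick, out to 82.5 mm radius) at 0, 120, 240 deg from own x. Origin: centre of underside, 70 mm above the can's when on. It starts turned 0.5 to 0.85 rad anticlockwise (from above) from the slots; turned clockwise until its x lies along the can's x (within 0.07 rad) it lifts out.
- lid_bar (a point): Middle of the top of the lid's black grip bar, 40 mm above the lid's origin. The bar is 70 mm long (along the lid's x), 14 mm thick (y) and 34 mm tall, standing on the disc. The lid has about 3 mm of play sideways and upward on the can.
- mat: Fixed round black rubber mat, 170 mm across, 3 mm thick, for the lid. Origin: centre of underside.
- dish: Fixed round steel dish for rejects, 156 mm across at the foot, 176 mm at the rim, 35 mm high, wall and floor 4 mm. Origin: centre of underside.
- gauge: Fixed step gauge: blue base 84 (x) by 300 mm (y), 8 thick, with four like bays 72 mm apart along y. A bay is a pocket 70 mm long (x), 32 mm high walls: go gap 44 mm wide from 20 to 32 mm up, below it no-go gap 35 mm wide from 8 to 20 mm up. An insert set in, length along x, rests 8 (thin), 20 (good) or 32 mm (thick) above the origin: centre of underside.
- bay1 (a point): Centre of the floor of bay 1 of the gauge (8 mm above the gauge's origin); axes as the gauge's.
- bay2 (a point): Centre of the floor of bay 2 of the gauge (8 mm above the gauge's origin); axes as the gauge's.
- bay3 (a point): Centre of the floor of bay 3 of the gauge (8 mm above the gauge's origin); axes as the gauge's.
- bay4 (a point): Centre of the floor of bay 4 of the gauge (8 mm above the gauge's origin); axes as the gauge's.
- insert_a: Steel punch insert, upright; 3 or 4 are there, an absent one reads None. Body 60 long (own x), 24 tall (z), thickness (y) 30 (too thin), 40 (good) or 54 mm (too thick), unknown until gauged. On it, centred, a tang 44 long (x), 16 thick (y), 26 tall, alike on all: grip it across the 16 mm. 50 mm tall in all, 0.45 to 0.7 kg. Origin: centre of underside.
- insert_b: Steel punch insert, upright; 3 or 4 are there, an absent one reads None. Body 60 long (own x), 24 tall (z), thickness (y) 30 (too thin), 40 (good) or 54 mm (too thick), unknown until gauged. On it, centred, a tang 44 long (x), 16 thick (y), 26 tall, alike on all: grip it across the 16 mm. 50 mm tall in all, 0.45 to 0.7 kg. Origin: centre of underside.
- insert_c: Steel punch insert, upright; 3 or 4 are there, an absent one reads None. Body 60 long (own x), 24 tall (z), thickness (y) 30 (too thin), 40 (good) or 54 mm (too thick), unknown until gauged. On it, centred, a tang 44 long (x), 16 thick (y), 26 tall, alike on all: grip it across the 16 mm. 50 mm tall in all, 0.45 to 0.7 kg. Origin: centre of underside.
- insert_d: Steel punch insert, upright; 3 or 4 are there, an absent one reads None. Body 60 long (own x), 24 tall (z), thickness (y) 30 (too thin), 40 (good) or 54 mm (too thick), unknown until gauged. On it, centred, a tang 44 long (x), 16 thick (y), 26 tall, alike on all: grip it across the 16 mm. 50 mm tall in all, 0.45 to 0.7 kg. Origin: centre of underside.
- hammer: Bystander: a hammer about 0.3 m long lying on the bench beyond the work.
- oil_can: Bystander: a yellow can, 64 mm across and 150 mm tall, standing on the bench.
- ring: Bystander: a loose steel ring, 90 mm across and 30 mm high.
Things that resemble listed ones, but are neither listed nor needed, are in the scene too. What is shaped like the insert_a but pink is not meant.

How it is judged:
By the outcome, as a careful person would: the job done as asked, in the order asked, and still so for the second after the job is handed in, with the robot touching nothing.
Of insert_a, insert_b, insert_c, insert_d only 3 to 4 are there at a start; the rules pass over those that are not, and their reading is None.
At some moment in a run one of insert_a, insert_c, insert_d may be knocked a few centimetres aside while the robot is not near it.
It also fails if it takes over 210 s, if anything falls off the work surface, if the arm or the gripper's body presses on something with over 40 N, if the wrist force passes 120 N, or if a joint passes its speed limit or range.

## Working session

There is one attempt and no reset: what is moved stays moved. The work goes in short steps, Python scripts to look and compute and a shell command to move; the robot and the scene stay as the last step left them, time stands still between calls to the robot, and variables do not carry over. Pictures are saved under pics/ and viewed, and the job is handed in when it is done.

```bash
ls; mkdir -p pics; cat > h.py <<'E'
import numpy as np, cv2
from cell import robot
from scipy.spatial.transform import Rotation as R
def cal(n):
    c=robot.calibration(n); f=192/np.tan(np.radians(c["vfov"])/2)
    return dict(f=f,cx=c["cx"],cy=c["cy"],k1=c["k1"],R=cv2.Rodrigues(np.array(c["rvec"],float))[0],t=np.array(c["tvec"],float))
def proj(c,P):
    P=np.atleast_2d(P); p=P@c["R"].T+c["t"]; s=p[:,:2]/p[:,2:]; r2=(s**2).sum(1,keepdims=True)
    return s*(1+c["k1"]*r2)*c["f"]+[c["cx"],c["cy"]]
def ray(c,uv):
    d=(np.array(uv,float)-[c["cx"],c["cy"]])/c["f"]; s=d.copy()
    for _ in range(30): s=d/(1+c["k1"]*(s@s))
    v=c["R"].T@np.r_[s,1]; return -c["R"].T@c["t"], v/np.linalg.norm(v)
def onz(c,uv,z):
    o,v=ray(c,uv); return o+v*(z-o[2])/v[2]
def tri(obs):
    A=np.zeros((3,3));b=np.zeros(3)
    for c,uv in obs:
        o,v=ray(c,uv);M=np.eye(3)-np.outer(v,v);A+=M;b+=M@o
    return np.linalg.solve(A,b)
def snap(n,fn=None):
    c=cal(n); im=robot.read_camera(n)
    if fn: cv2.imwrite("pics/"+fn,im[:,:,::-1])
    return c,im
def state():
    s=robot.observe(); print("t %.2f pos %s rot %s op %.4f F %s"%(s["time"],np.round(s["tool_pos"],4),np.round(s["tool_rot"],3),s["opening"],np.round(s["contact_force"],1)),"q",np.round(s["qpos"],2)); return s
def go(target,yaw=None):
    "shift in tool axes (mm) and turn to reach target; yaw = desired world dir of tool y axis (mod pi)"
    s=robot.observe(); Rm=R.from_euler("xyz",s["tool_rot"]).as_matrix()
    d=Rm.T@(np.array(target)-s["tool_pos"])*1000
    out=""
    if yaw is not None:
        cur=np.arctan2(Rm[1,1],Rm[0,1]); dy=(yaw-cur+np.pi/2)%np.pi-np.pi/2
        out="turn about tool z deg %.1f (q6 %.2f)"%(-np.degrees(dy),s["qpos"][5])
    print("shift",np.round(d,1),out)
E
python3 - <<'E'
from h import *
state()
for n in("scene","side","wrist"):
    c,im=snap(n,n+"0.png"); print(n,-c["R"].T@c["t"],c["f"],c["k1"])
    for q in ["can","lid","lid_bar","mat","dish","gauge","insert_a","hammer","oil_can","ring"]:
        print(q,[(np.round(np.array(d["xy"])*[512,384],0).tolist(),round(d["p"],2)) for d in robot.find_in(n,q)])
E
```

```text
pics
t 0.00 pos [ 0.1975 -0.486   0.226 ] rot [-3.14  -0.     0.386] op 0.0921 F [0.1 0.2 0.4] q [-1.33  0.34  1.53 -0.    1.28 -0.15]
scene [ 1.00428342 -0.91626841  0.86926372] 368.04918963017343 -0.04935838652958252
can [([310.0, 189.0], 0.64)]
lid [([313.0, 175.0], 0.6)]
lid_bar [([317.0, 175.0], 0.93), ([295.0, 209.0], 0.34)]
mat [([279.0, 161.0], 0.88)]
dish [([189.0, 253.0], 0.69)]
gauge [([244.0, 206.0], 0.72)]
insert_a [([279.0, 262.0], 0.89), ([263.0, 241.0], 0.7), ([242.0, 270.0], 0.64), ([297.0, 212.0], 0.57), ([290.0, 235.0], 0.56)]
hammer [([319.0, 254.0], 0.86)]
oil_can [([341.0, 144.0], 0.7), ([212.0, 308.0], 0.69)]
ring [([210.0, 318.0], 0.65)]
side [0.27099247 0.62370245 0.90480561] 392.8106515017435 -0.0673579803686238
can [([184.0, 274.0], 0.6), ([245.0, 144.0], 0.44)]
lid [([175.0, 251.0], 0.66), ([261.0, 220.0], 0.28)]
lid_bar [([176.0, 254.0], 0.86), ([227.0, 336.0], 0.65)]
mat [([230.0, 335.0], 0.84)]
dish [([303.0, 149.0], 0.9)]
gauge [([265.0, 224.0], 0.74)]
insert_a [([237.0, 169.0], 0.87), ([210.0, 189.0], 0.87), ([202.0, 212.0], 0.86), ([246.0, 141.0], 0.71), ([216.0, 152.0], 0.55), ([351.0, 171.0], 0.54)]
hammer [([176.0, 173.0], 0.8)]
oil_can [([113.0, 345.0], 0.93), ([179.0, 253.0], 0.44)]
ring [([262.0, 110.0], 0.56)]
wrist [ 0.26686898 -0.45839522  0.38413699] 275.94064739459236 -0.036256561960620076
can []
lid []
lid_bar []
mat []
dish [([201.0, 9.0], 0.58)]
gauge []
insert_a [([116.0, 66.0], 0.61)]
hammer []
oil_can []
ring []
```

```bash
python3 - <<'E'
import cv2
for n,b in(("scene",(150,110,230,230)),("side",(80,80,290,300))):
    im=cv2.imread(f"pics/{n}0.png"); x,y,w,h=b
    im=im[y:y+h,x:x+w]; cv2.imwrite(f"pics/{n}0c.png",cv2.resize(im,None,fx=2.5 if n=='scene' else 2,fy=2.5 if n=='scene' else 2,interpolation=cv2.INTER_CUBIC))
E
```

```text
(no output)
```

View pics/scene0c.png

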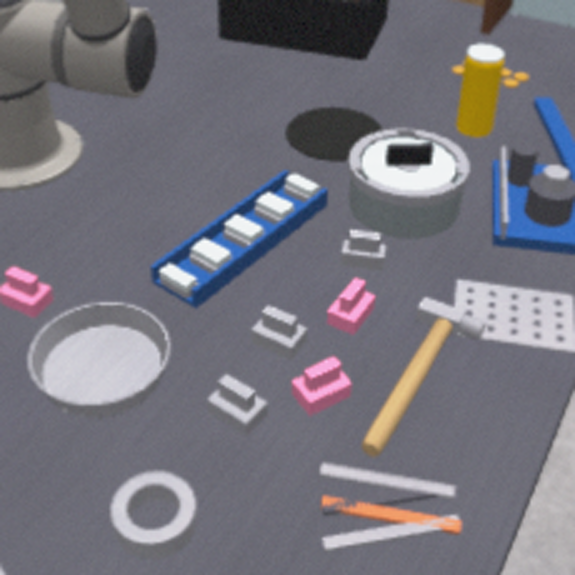

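View pics/side0c.png

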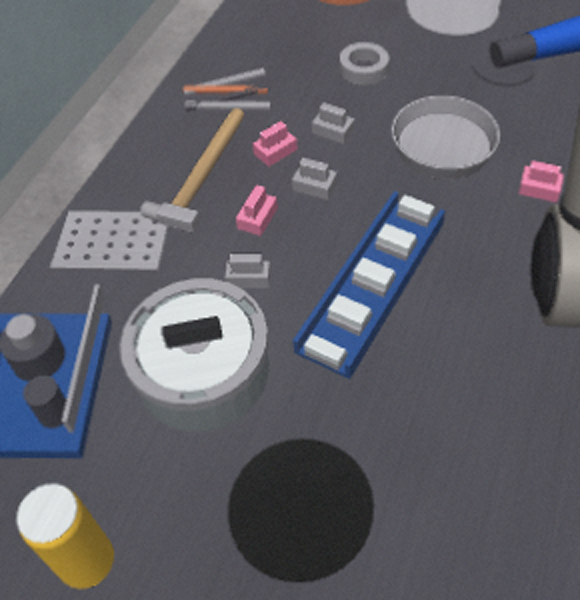

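View pics/wrist0.png

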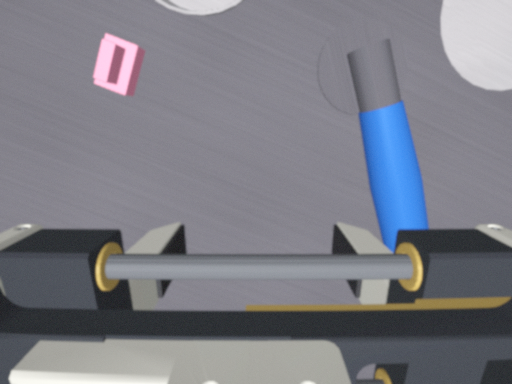

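Three grey inserts in side view at about (246,141), (237,169), (203,213); the three pink ones at (216,152), (208,185) and (351,171) are look-alikes. The gauge is at (265,224), the can with lid at (177,250), the mat at (230,335) and the dish at (303,149).

```bash
python3 - <<'E'
from h import *
cs,cd=cal("scene"),cal("side")
# scene px, side px ; crops: scene = 150+u/2.5,110+v/2.5 ; side = 80+u/2, 80+v/2
S=lambda u,v:(150+u/2.5,110+v/2.5); D=lambda u,v:(80+u/2,80+v/2)
pairs={"bar":(S(410,153),D(192,332)),"mat":(S(334,132),D(301,510)),"i1 top":(S(365,237),D(246,260)),"i2 top":(S(281,318),D(315,165)),"i3 top":(S(238,387),D(333,114)),
"rib1":(S(178,276),D(416,207)),"rib5":(S(302,184),D(325,350)),"rib3":(S(243,229),D(374,274)),
"dish":(S(100,358),D(445,135)),"hammerhead":(S(452,315),D(170,215)),"pink1":(S(352,295),D(258,200)),"pink2":(S(323,370),D(273,135)),"pink3":(S(20,280),D(545,170)),"oil":(S(486,52),D(48,500)),"ring":(S(153,507),D(364,60))}
for k,(a,b) in pairs.items():
    p=tri([(cs,a),(cd,b)]); print(k,np.round(p,3), "reproj",np.round(proj(cs,p)[0]-a,1),"r %.3f"%np.hypot(p[0],p[1]))
E
```

```text
bar [0.622 0.192 0.094] reproj [-0.3  0. ] r 0.651
mat [ 0.435  0.323 -0.001] reproj [-0. -0.] r 0.542
i1 top [0.624 0.034 0.043] reproj [-0.3  0. ] r 0.625
i2 top [ 0.597 -0.17   0.043] reproj [-0.9 -0.1] r 0.621
i3 top [ 0.609 -0.293  0.041] reproj [-0.5 -0.1] r 0.676
rib1 [ 0.428 -0.15   0.026] reproj [-0.2 -0. ] r 0.453
rib5 [0.475 0.126 0.025] reproj [-0.2 -0. ] r 0.491
rib3 [ 0.451 -0.014  0.023] reproj [-0.1 -0. ] r 0.451
dish [ 0.425 -0.323  0.02 ] reproj [-0.3 -0.1] r 0.533
hammerhead [ 0.78  -0.028  0.016] reproj [-0.6  0.1] r 0.781
pink1 [ 0.656 -0.08   0.038] reproj [-0.8 -0. ] r 0.661
pink2 [ 0.685 -0.218  0.039] reproj [-0.2 -0. ] r 0.719
pink3 [ 0.255 -0.275  0.039] reproj [-0. -0.] r 0.375
oil [0.647 0.447 0.154] reproj [-0.2  0. ] r 0.786
ring [ 0.61  -0.469  0.022] reproj [-0.1 -0. ] r 0.769
```

```bash
python3 - <<'E'
from h import *
go([.45,-.12,.36],None)
cs,cd=cal("scene"),cal("side")
D=lambda u,v:(80+u/2,80+v/2)
a,b=onz(cd,D(165,330),.11),onz(cd,D(220,323),.11); print(a,b,np.arctan2(*(b-a)[1::-1]))
E
```

```text
shift [ 371.7 -244.5 -133.3] 
[0.64650999 0.20767484 0.11      ] [0.58757757 0.17756251 0.11      ] -2.669212673526454
```

```bash
python3 -m pendant '[[[0,0,-60],0],[[50,-20,-130],0],[[90,-50,-133],0],[[130,-80,-133],0],[[160,-105,-133],0],[[190,-125,-133],0],[[220,-145,-133],0],[[250,-165,-133],0],[[280,-185,-133],0],[[310,-205,-133],0]]'
python3 -m pendant '[[[60,-40,0],0],[[60,-40,0],0],[[60,-40,0],0],[[60,-40,0],0],[[60,-40,0],0]]'
python3 - <<'E'
from h import *
state()
c,im=snap("wrist","w1.png"); print(np.round(-c["R"].T@c["t"],3), np.round(c["R"],3).tolist())
E
```

```text
time: 2.48
tool_pos: [0.3927, -0.201, 0.36]
tool_rot: [3.14, -0.001, 0.385]
contact_force: [0.8, -1.2, -0.4]
opening: 0.0917
time: 2.9
tool_pos: [0.433, -0.1416, 0.3599]
tool_rot: [3.14, -0.0, 0.386]
contact_force: [-0.0, -0.6, -0.8]
opening: 0.0919
t 2.90 pos [ 0.433  -0.1416  0.3599] rot [ 3.14  -0.     0.386] op 0.0919 F [-0.  -0.6 -0.8] q [-0.48  0.14  1.43 -0.    1.57  0.7 ]
[ 0.502 -0.113  0.517] [[0.377, -0.926, 0.001], [-0.891, -0.363, 0.272], [-0.252, -0.104, -0.962]]
```

View pics/w1.png

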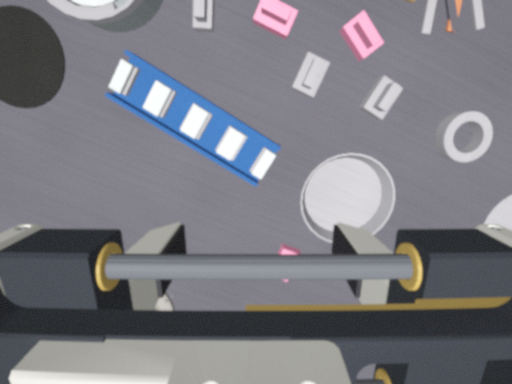

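```bash
python3 - <<'E'
from h import *
go([.553,.164,.27],.47+np.pi/2)
E
```

```text
shift [ 226.2 -238.7   89.6] turn about tool z deg -4.9 (q6 0.70)
```

```bash
python3 -m pendant '[[[226,-239,90],0],[[226,-239,90],0],[[226,-239,90],0],[[226,-239,90],0],[[226,-239,90],0],[[226,-239,90],0],[[226,-239,90],0],[[226,-239,90],0],[[226,-239,90],0],[[226,-239,90],0]]'
python3 -m pendant '[[[0,0,0],0],[[0,0,0],0]]'
python3 - <<'E'
from h import *
state()
c,im=snap("wrist","w2.png")
for q in ["can","lid","lid_bar"]: print(q,[(np.round(np.array(d["xy"])*[512,384],0).tolist(),round(d["p"],2)) for d in robot.find_in("wrist",q)])
E
```

```text
time: 3.78
tool_pos: [0.5529, 0.1647, 0.2679]
tool_rot: [3.141, 0.003, 0.386]
contact_force: [-0.8, -0.0, 0.4]
opening: 0.0917
time: 3.95
tool_pos: [0.553, 0.1626, 0.2683]
tool_rot: [3.14, 0.003, 0.384]
contact_force: [-0.2, -0.7, -0.0]
opening: 0.0917
t 3.95 pos [0.553  0.1626 0.2683] rot [3.14e+00 3.00e-03 3.84e-01] op 0.0917 F [-0.2 -0.7 -0. ] q [ 0.15  0.41  1.3  -0.    1.43  1.34]
can [([263.0, 53.0], 0.84)]
lid [([258.0, 114.0], 0.62)]
lid_bar [([261.0, 112.0], 0.85)]
```

View pics/w2.png

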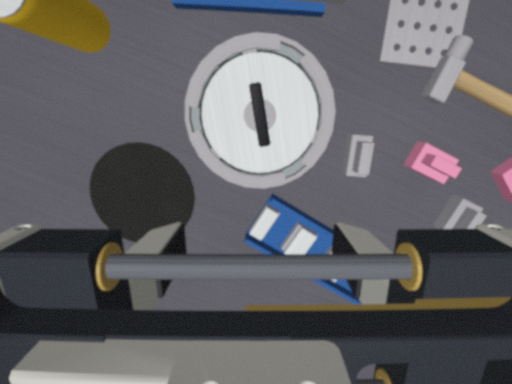

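```bash
python3 - <<'E'
from h import *
c=cal("wrist"); im=cv2.imread("pics/w2.png")
cr=cv2.resize(im[20:200,170:350],None,fx=3.3,fy=3.3,interpolation=cv2.INTER_CUBIC); cv2.imwrite("pics/w2c.png",cr)
# dark bar mask
hsv=im.max(2); m=((hsv<50)).astype(np.uint8); m[:, :230]=0; m[:,290:]=0; m[:75]=0; m[150:]=0
pts=np.argwhere(m)[:,::-1].astype(float); print(len(pts))
print(cv2.minAreaRect(pts.astype(np.float32)))
# project corners for hypothesised can
def circ(x,y,z,r): 
    a=np.linspace(0,2*np.pi,60); return np.c_[x+r*np.cos(a),y+r*np.sin(a),0*a+z]
for nm,uv in dict(s1=(293,50),s2=(195,120),s3=(295,168)).items(): print(nm,onz(c,uv,.08))
for nm,uv in dict(b1=(255,84),b2=(264.5,145),l=(185,110),r=(335,110),t=(258,33),b=(260,188)).items(): print(nm,onz(c,uv,.11 if nm in('b1','b2') else .082))
E
```

```text
167
((261.0792541503906, 117.21342468261719), (52.56541061401367, 7.619776248931885), 83.6598129272461)
s1 [0.70532271 0.18214637 0.08      ]
s2 [0.58930321 0.26113926 0.08      ]
s3 [0.58076817 0.12436057 0.08      ]
b1 [0.65194039 0.20725198 0.11      ]
b2 [0.59554685 0.17303816 0.11      ]
l [0.59608081 0.27565215 0.082     ]
r [0.6635798  0.10889777 0.082     ]
t [0.70616595 0.22572769 0.082     ]
b [0.5402399  0.15591302 0.082     ]
```

View pics/w2c.png

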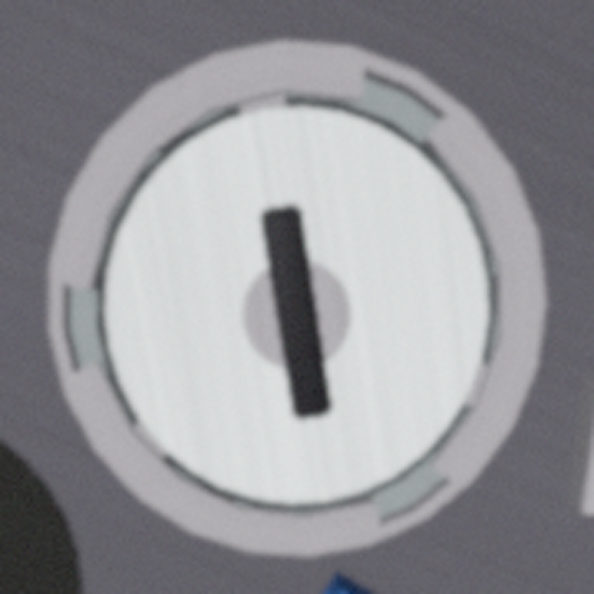

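```bash
python3 - <<'E'
from h import *
go([.624,.190,.14],.545+np.pi/2)
E
```

```text
shift [ 76.    1.7 128.7] turn about tool z deg -9.2 (q6 1.34)
```

```bash
python3 -m pendant '[[[76,2,40],-7],[[76,2,80],-9.2],[[76,2,110],-9.2],[[76,2,128],-9.2],[[76,2,128],-9.2],[[76,2,128],-9.2],[[76,2,128],-9.2]]' 0.55 30
python3 - <<'E'
from h import *
state(); snap("wrist","w3.png"); snap("side","s3.png"); go([.624,.190,.084],.545+np.pi/2)
im=cv2.imread("pics/s3.png")[170:330,100:270]; cv2.imwrite("pics/s3c.png",cv2.resize(im,None,fx=3,fy=3))
E
```

```text
time: 4.73
tool_pos: [0.6251, 0.1895, 0.1433]
tool_rot: [3.14, -0.002, 0.544]
contact_force: [0.7, -0.2, 0.4]
opening: 0.0523
t 4.73 pos [0.6251 0.1895 0.1433] rot [ 3.14e+00 -2.00e-03  5.44e-01] op 0.0523 F [ 0.7 -0.2  0.4] q [ 0.18  0.64  1.26 -0.    1.24  1.21]
shift [-1.3 -1.2 60.3] turn about tool z deg -0.1 (q6 1.21)
```

View pics/w3.png

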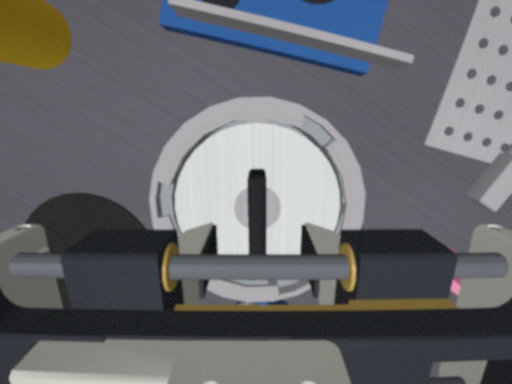

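View pics/s3c.png

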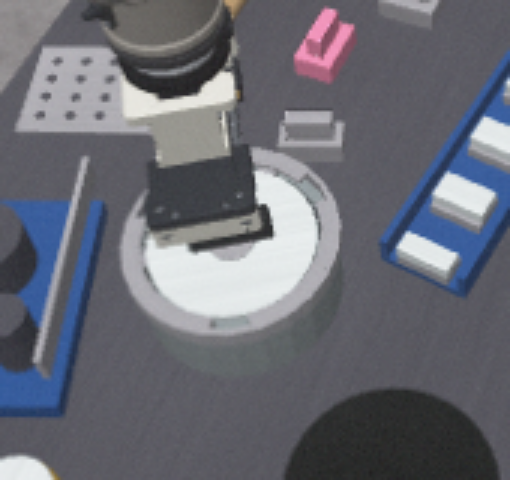

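The bar (column 257) is centred between the fingers (197–318) and is parallel to the pads. Descending.

```bash
python3 -m pendant '[[[0,-1,20],0],[[-1,-1,40],0],[[-1,-1,52],0],[[-1,-1,59],0],[[-1,-1,59],0],[[-1,-1,59],0]]' 0.45 35
python3 -m pendant '[[[0,0,0],0],[[0,0,0],0],[[0,0,0],0],[[0,0,0],0],[[0,0,0],0],[[0,0,0],0]]' 0 35
python3 - <<'E'
from h import *
s=state(); print(np.round(s["torque"],2))
E
```

```text
time: 5.33
tool_pos: [0.6248, 0.1901, 0.0862]
tool_rot: [3.138, -0.005, 0.544]
contact_force: [-0.2, -0.7, 0.0]
opening: 0.0409
time: 5.83
tool_pos: [0.6249, 0.1902, 0.0866]
tool_rot: [3.138, -0.005, 0.544]
contact_force: [-0.8, -0.8, 2.4]
opening: 0.0138
t 5.83 pos [0.6249 0.1902 0.0866] rot [ 3.138 -0.005  0.544] op 0.0138 F [-0.8 -0.8  2.4] q [ 0.18  0.7   1.32 -0.    1.12  1.21]
[0.15 0.14 0.14]
```

```bash
python3 -m pendant '[[[0,0,0],3],[[0,0,0],6],[[0,0,0],9],[[0,0,0],12],[[0,0,0],15],[[0,0,0],18],[[0,0,0],21],[[0,0,0],24],[[0,0,0],27],[[0,0,0],29]]'
python3 - <<'E'
from h import *
s=state(); print(np.round(s["torque"],2)); snap("wrist","w4.png")
E
```

```text
time: 6.67
tool_pos: [0.6249, 0.1901, 0.0866]
tool_rot: [3.141, -0.006, 0.036]
contact_force: [0.6, 0.2, 0.8]
opening: 0.014
t 6.67 pos [0.6249 0.1901 0.0866] rot [ 3.141 -0.006  0.036] op 0.0140 F [0.6 0.2 0.8] q [ 0.18  0.7   1.32 -0.    1.12  1.71]
[0.01 0.08 0.16]
```

View pics/w4.png

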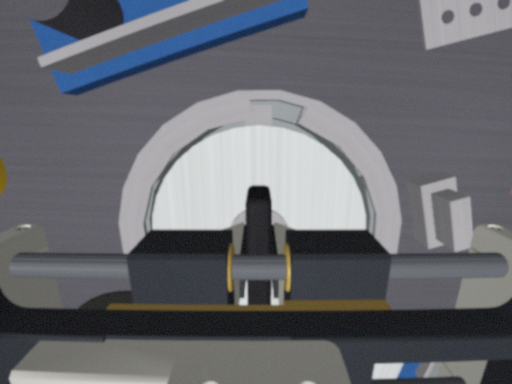

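```bash
python3 -m pendant '[[[0,0,0],1.5],[[0,0,0],3],[[0,0,0],4.5],[[0,0,0],6],[[0,0,0],6]]'
python3 - <<'E'
from h import *
s=state(); print(np.round(s["torque"],2))
E
python3 -m pendant '[[[0,0,0],1],[[0,0,0],2],[[0,0,0],2.5],[[0,0,0],2.5]]'
python3 - <<'E'
from h import *
s=state(); print(np.round(s["torque"],2)); snap("wrist","w5.png")
E
```

```text
time: 7.13
tool_pos: [0.6249, 0.1901, 0.0866]
tool_rot: [3.142, -0.006, -0.07]
contact_force: [-0.2, 0.2, 0.5]
opening: 0.0138
t 7.13 pos [0.6249 0.1901 0.0866] rot [ 3.142 -0.006 -0.07 ] op 0.0138 F [-0.2  0.2  0.5] q [ 0.18  0.7   1.32 -0.    1.12  1.82]
[-0.08  0.12  0.06]
time: 7.47
tool_pos: [0.6249, 0.1901, 0.0866]
tool_rot: [-3.141, -0.006, -0.114]
contact_force: [-0.5, -1.0, 0.4]
opening: 0.0137
t 7.47 pos [0.6249 0.1901 0.0866] rot [-3.141 -0.006 -0.114] op 0.0137 F [-0.5 -1.   0.4] q [ 0.18  0.7   1.32 -0.    1.12  1.86]
[0.01 0.05 0.1 ]
```

View pics/w5.png

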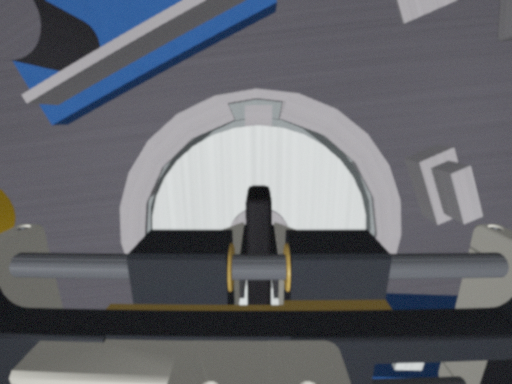

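The lug (259,113) sits in the slot (230–283). Lifting.

```bash
python3 -m pendant '[[[0,0,0],-1],[[0,0,-3],-1],[[0,0,-6],-1],[[0,0,-9],-1],[[0,0,-9],-1]]' 0 40
python3 -m pendant '[[[0,0,-5],0],[[0,0,-15],0],[[0,0,-40],0],[[0,0,-70],0],[[0,0,-90],0],[[0,0,-90],0]]'
python3 - <<'E'
from h import *
s=state(); snap("wrist","w6.png");snap("side","s6.png"); 
# mat centre from earlier wrist pic w2 via colour not possible w/o cal; use side+scene
for n in("scene","side"):
    c=cal(n); im=robot.read_camera(n); cv2.imwrite(f"pics/{n}6.png",im[:,:,::-1])
    p0=proj(c,[.435,.323,.003])[0]; g=im.max(2); m=(g<45).astype(np.uint8)
    k,l,st,ce=cv2.connectedComponentsWithStats(m); i=l[int(p0[1]),int(p0[0])]
    print(n,p0,ce[i],st[i])
    cs=cv2.findContours((l==i).astype(np.uint8),0,1)[0]; P=np.array([onz(c,q,.003)[:2] for q in max(cs,key=len)[:,0]])
    print(cv2.fitEllipse(P.astype(np.float32)), cv2.minEnclosingCircle(P.astype(np.float32)))
E
```

```text
time: 7.93
tool_pos: [0.6251, 0.1901, 0.0963]
tool_rot: [-3.141, -0.007, -0.096]
contact_force: [0.7, 0.0, -1.9]
opening: 0.0137
time: 8.43
tool_pos: [0.627, 0.1907, 0.1928]
tool_rot: [-3.138, -0.017, -0.096]
contact_force: [1.0, 0.4, -1.3]
opening: 0.0137
t 8.43 pos [0.627  0.1907 0.1928] rot [-3.138 -0.017 -0.096] op 0.0137 F [ 1.   0.4 -1.3] q [ 0.18  0.6   1.2  -0.    1.33  1.85]
scene [283.54352161 162.04281982] [255.56957965 192.33022708] [     0      0    512    384 194554]
((-0.5822084546089172, 1.8249292373657227), (5.295797348022461, 8.32613468170166), 118.80852508544922) ((-1.157447338104248, 2.7952089309692383), 3.954434633255005)
side [230.4552041  334.22233862] [253.38786638 190.00790364] [     0      0    512    384 190545]
((0.7037705779075623, -0.6117628812789917), (2.1699743270874023, 2.7893078327178955), 105.6599349975586) ((0.8265947699546814, -0.9385559558868408), 1.5578840970993042)
```

View pics/side6.png

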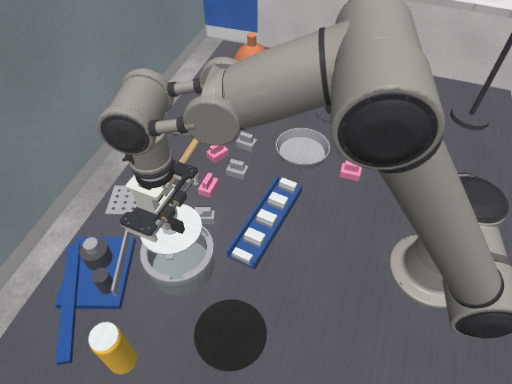

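View pics/w6.png

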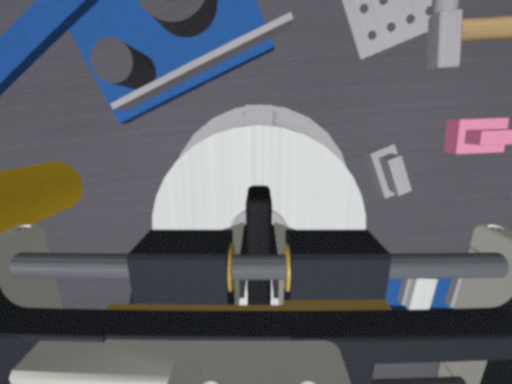

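```bash
python3 - <<'E'
from h import *
for n in("scene","side"):
    c=cal(n); im=cv2.GaussianBlur(cv2.imread(f"pics/{n}6.png"),(3,3),0)
    p0=proj(c,[.435,.323,.003])[0].astype(int); g=im.max(2).astype(int); v=g[p0[1],p0[0]]; bg=np.median(g); print(v,bg)
    m=(g<(55 if bg>70 else (v+bg)/2)).astype(np.uint8)
    k,l,st,ce=cv2.connectedComponentsWithStats(m); i=l[p0[1],p0[0]]
    print(n,p0,ce[i],st[i])
    cs=cv2.findContours((l==i).astype(np.uint8),0,1)[0]; P=np.array([onz(c,q,.003)[:2] for q in max(cs,key=len)[:,0]])
    print(cv2.fitEllipse(P.astype(np.float32)), cv2.minEnclosingCircle(P.astype(np.float32)))
E
```

```text
53 130.0
scene [283 162] [277.54347826 163.86956522] [267 159  21  11  92]
((0.41944119334220886, 0.2941560745239258), (0.06866610050201416, 0.07989735901355743), 83.9809799194336) ((0.42103323340415955, 0.2928282618522644), 0.04943607747554779)
43 107.0
side [230 334] [229.94779524 334.96958946] [ 195  300   71   71 3946]
((0.4370169937610626, 0.3209719955921173), (0.1636587232351303, 0.16456210613250732), 16.557384490966797) ((0.4372900128364563, 0.3208094537258148), 0.08353448659181595)
```

```bash
python3 - <<'E'
from h import *
go([.436,.321,.08],None);go([.436,.321,.08],0.1+np.pi/2)
E
```

```text
shift [-199.7 -112.5  103.8] 
shift [-199.7 -112.5  103.8] turn about tool z deg -11.2 (q6 1.85)
```

```bash
python3 -m pendant '[[[-20,-11,0],0],[[-45,-25,0],0],[[-75,-42,0],0],[[-105,-59,0],0],[[-135,-76,0],0],[[-165,-93,20],0],[[-185,-104,40],0],[[-196,-111,60],0],[[-200,-113,80],0],[[-200,-113,100],0]]'
python3 -m pendant '[[[0,0,0],0],[[0,0,0],0],[[0,0,0],0]]'
python3 - <<'E'
from h import *
s=state(); go([.436,.321,.03]); snap("side","s7.png"); snap("scene","c7.png")
E
```

```text
time: 9.47
tool_pos: [0.4332, 0.3219, 0.0815]
tool_rot: [3.139, -0.001, -0.094]
contact_force: [-0.1, 0.2, -3.3]
opening: 0.0141
time: 9.72
tool_pos: [0.4333, 0.3218, 0.0815]
tool_rot: [3.139, -0.001, -0.094]
contact_force: [0.5, 0.4, -1.9]
opening: 0.0138
t 9.72 pos [0.4333 0.3218 0.0815] rot [ 3.139e+00 -1.000e-03 -9.400e-02] op 0.0138 F [ 0.5  0.4 -1.9] q [ 0.5   0.53  1.67 -0.    0.94  2.17]
shift [ 2.7  0.5 51.5]
```

View pics/s7.png

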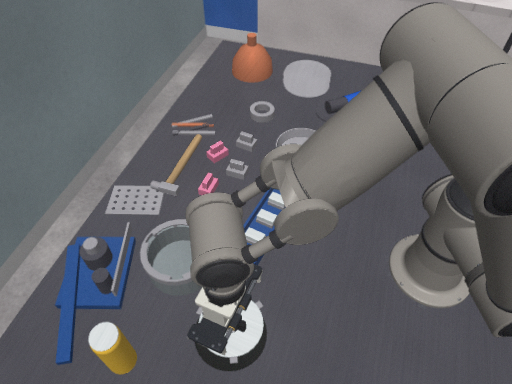

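```bash
python3 -m pendant '[[[2,0,20],0],[[3,0,40],0],[[3,0,54],0],[[3,0,56],0],[[3,0,58],0],[[3,0,58],0]]'
python3 -m pendant '[[[0,0,1.5],0],[[0,0,3],0],[[0,0,3],0],[[0,0,3],0]]'
```

```text
time: 10.32
tool_pos: [0.4379, 0.322, 0.0254]
tool_rot: [3.141, -0.004, -0.095]
contact_force: [0.2, -0.1, -2.1]
opening: 0.0135
time: 10.65
tool_pos: [0.4381, 0.3221, 0.0228]
tool_rot: [-3.141, -0.005, -0.095]
contact_force: [0.0, -0.0, -2.6]
opening: 0.0137
```

```bash
python3 -m pendant '[[[0,0,1],0],[[-1,0,2],0],[[-1,0,3],0],[[-1,0,3],0],[[-1,0,3],0]]'
python3 -m pendant '[[[0,0,1],0],[[0,0,2],0],[[0,0,2],0]]'
```

```text
time: 11.07
tool_pos: [0.437, 0.3222, 0.0197]
tool_rot: [-3.142, -0.004, -0.095]
contact_force: [0.1, 0.2, -2.9]
opening: 0.0141
time: 11.32
tool_pos: [0.4371, 0.3223, 0.0196]
tool_rot: [-3.141, -0.005, -0.095]
contact_force: [-5.0, -3.3, 15.3]
opening: 0.0135
```

```bash
python3 -m pendant '[[[0,0,0],0],[[0,0,-1],0],[[0,0,-1],0],[[0,0,-1],0],[[0,0,-1],0],[[0,0,-1],0]]' 0.5
python3 -m pendant '[[[0,0,-20],0],[[0,0,-50],0],[[0,0,-85],0],[[0,0,-120],0],[[0,0,-155],0],[[0,0,-190],0],[[-20,0,-230],0],[[-60,0,-230],0],[[-75,0,-230],0],[[-75,0,-230],0]]' 1
python3 - <<'E'
from h import *
s=state(); snap("wrist","w8.png"); snap("side","s8.png")
E
```

```text
time: 11.82
tool_pos: [0.4371, 0.3222, 0.0203]
tool_rot: [-3.141, -0.005, -0.095]
contact_force: [-0.5, -0.2, 0.8]
opening: 0.0448
time: 12.65
tool_pos: [0.3586, 0.3296, 0.251]
tool_rot: [-3.14, -0.005, -0.092]
contact_force: [0.2, 1.2, -0.4]
opening: 0.0918
t 12.65 pos [0.3586 0.3296 0.251 ] rot [-3.14  -0.005 -0.092] op 0.0918 F [ 0.2  1.2 -0.4] q [ 0.59  0.25  1.59 -0.    1.3   2.25]
```

View pics/w8.png

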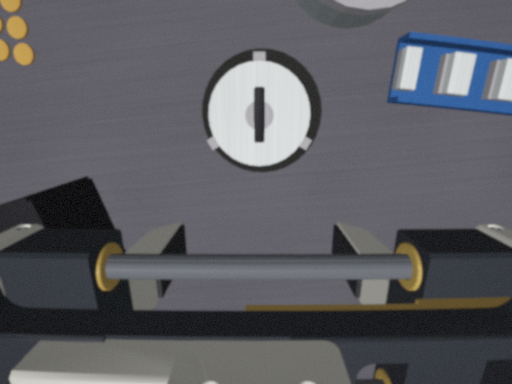

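View pics/s8.png

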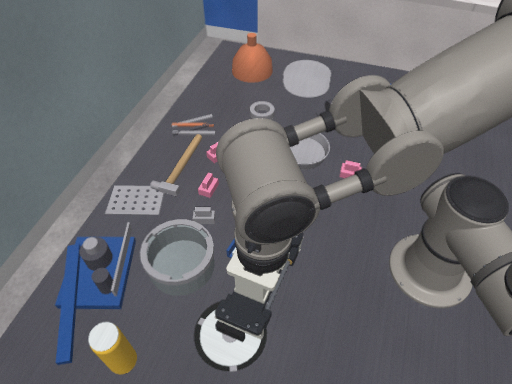

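```bash
python3 - <<'E'
from h import *
go([.45,-.06,.30],0.1+np.pi/2)
E
```

```text
shift [124.9 379.4 -49.3] turn about tool z deg -11.1 (q6 2.25)
```

```bash
python3 -m pendant '[[[13,38,-10],1],[[26,76,-20],2],[[40,115,-30],3],[[53,153,-40],4],[[66,191,-50],4.4],[[79,229,-50],4.4],[[92,268,-50],4.4],[[105,306,-50],4.4],[[118,345,-50],4.4],[[125,379,-50],4.4]]'
python3 -m pendant '[[[0,0,0],0],[[0,0,0],0]]'
python3 - <<'E'
from h import *
s=state(); c,im=snap("wrist","w9.png")
import pickle; pickle.dump(c,open("c9.pkl","wb"))
print([(np.round(np.array(d["xy"])*[512,384],0).tolist(),round(d["p"],2)) for d in robot.find_in("wrist","insert_a")])
cv2.imwrite("pics/w9c.png",cv2.resize(cv2.imread("pics/w9.png")[0:225,100:490],None,fx=2,fy=2,interpolation=cv2.INTER_CUBIC))
E
```

```text
time: 13.58
tool_pos: [0.4514, -0.0634, 0.3]
tool_rot: [-3.141, -0.005, -0.172]
contact_force: [0.9, 0.5, 0.4]
opening: 0.0922
time: 13.75
tool_pos: [0.452, -0.0662, 0.2989]
tool_rot: [-3.141, -0.004, -0.178]
contact_force: [0.3, 0.1, 0.4]
opening: 0.0921
t 13.75 pos [ 0.452  -0.0662  0.2989] rot [-3.141 -0.004 -0.178] op 0.0921 F [0.3 0.1 0.4] q [-0.31  0.16  1.57  0.    1.41  1.43]
[([309.0, 58.0], 0.85), ([172.0, 62.0], 0.82), ([387.0, 237.0], 0.79), ([245.0, 23.0], 0.77), ([393.0, 26.0], 0.6), ([226.0, 171.0], 0.53), ([421.0, 154.0], 0.48)]
```

View pics/w9c.png

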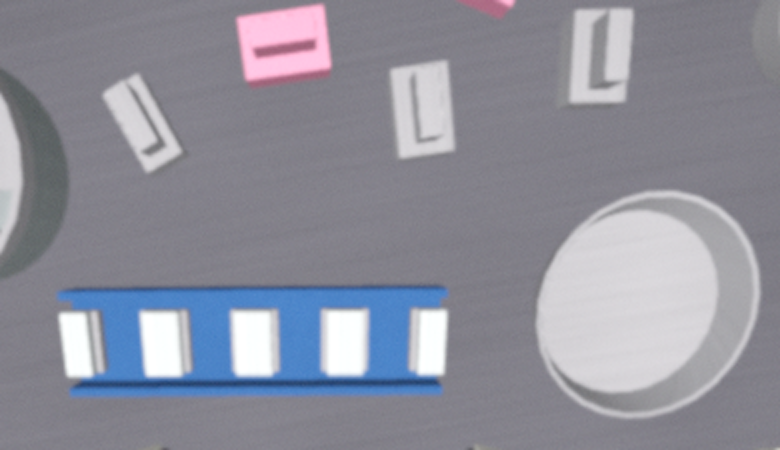

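```bash
python3 - <<'E'
import cv2, numpy as np
im=cv2.imread("pics/w9.png")
def z(x,y,w,h,f): return cv2.resize(im[y:y+h,x:x+w],None,fx=f,fy=f,interpolation=cv2.INTER_CUBIC)
a=z(145,30,50,60,6); b=z(288,25,45,60,6);d=z(378,0,45,60,5)
o=np.zeros((360,830,3),np.uint8); o[:360,:300]=a;o[:360,300:570]=b;o[:300,575:800]=d
cv2.imwrite("pics/w9z.png",o[:,:800])
cv2.imwrite("pics/w9g.png",z(120,135,212,70,3.7))
E
```

```text
(no output)
```

View pics/w9z.png

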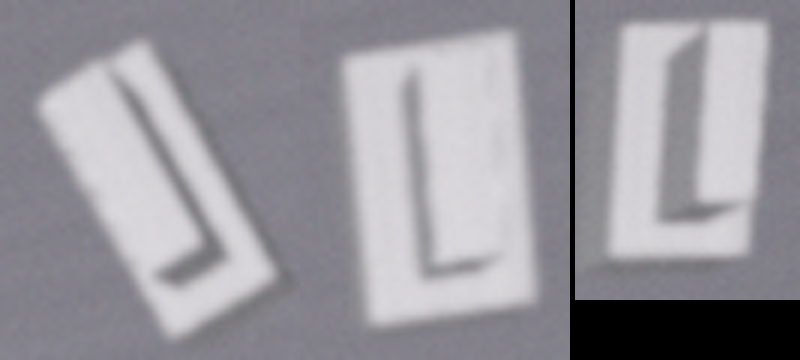

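View pics/w9g.png

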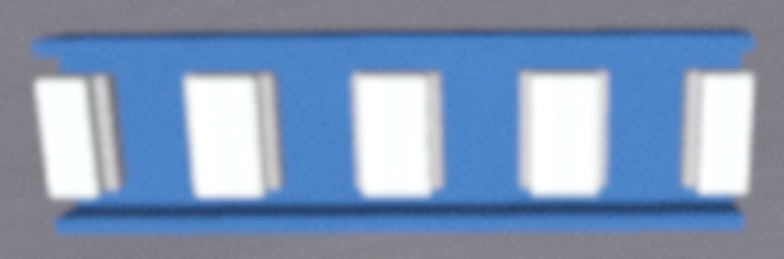

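```bash
cat > fit.py <<'E'
from h import *
from scipy.optimize import minimize
from scipy.ndimage import gaussian_filter
SS=6
def box(x,y,yaw,L,W,z):
    c,s=np.cos(yaw),np.sin(yaw); q=np.array([[1,1],[1,-1],[-1,-1],[-1,1]])*[L/2,W/2]
    return np.c_[x+c*q[:,0]-s*q[:,1], y+s*q[:,0]+c*q[:,1], np.full(4,z)]
def fill(img,pts,org,val):
    p=((pts-org+.5)*SS-.5); cv2.fillPoly(img,[np.round(p*16).astype(np.int32)],val,shift=4)
def render(c,p,th,org,shape,z0=0.):
    x,y,yaw=p; im=np.zeros((shape[0]*SS,shape[1]*SS),np.float32)
    fill(im,proj(c,box(x,y,yaw,.06,th,z0+.024)),org,1.)
    tt=proj(c,box(x,y,yaw,.044,.016,z0+.05)); tb=proj(c,box(x,y,yaw,.044,.016,z0+.024))
    h=cv2.convexHull(np.r_[tt,tb].astype(np.float32))[:,0]; fill(im,h,org,0.); fill(im,tt,org,1.)
    im=cv2.GaussianBlur(im,(0,0),SS*.7)
    return cv2.resize(im,(shape[1],shape[0]),interpolation=cv2.INTER_AREA)
def fit(c,im,x,y,yaw,z0=0.,ths=(.03,.04,.054),pad=10,fn=None):
    pc=proj(c,np.r_[box(x,y,yaw,.07,.07,0),box(x,y,yaw,.07,.07,.05)]); o=np.maximum(np.floor(pc.min(0)-pad).astype(int),0); e=np.minimum(np.ceil(pc.max(0)+pad).astype(int),[512,384])
    g=cv2.cvtColor(im,cv2.COLOR_RGB2GRAY).astype(np.float32)[o[1]:e[1],o[0]:e[0]]
    def cost(v,th):
        r=render(c,v,th,o,g.shape,z0); A=np.c_[r.ravel(),np.ones(r.size)]; b=g.ravel()
        k,*_=np.linalg.lstsq(A,b,rcond=None); res=A@k-b
        return (res**2).mean() if k[0]>0 else 1e4
    best=None
    for th in ths:
        for dy in (-.15,0,.15):
            m=minimize(cost,[x,y,yaw+dy],args=(th,),method="Nelder-Mead",options=dict(initial_simplex=np.array([[x,y,yaw+dy],[x+.006,y,yaw+dy],[x,y+.006,yaw+dy],[x,y,yaw+dy+.1]]),maxiter=120,xatol=1e-4,fatol=.01))
            if best is None or m.fun<best[0]: best=(m.fun,m.x,th)
    if fn:
        r=render(c,best[1],best[2],o,g.shape,z0); cv2.imwrite("pics/"+fn,cv2.resize(np.hstack([g,r*255]).clip(0,255).astype(np.uint8),None,fx=4,fy=4))
    return best
E
python3 - <<'E'
from fit import *
import pickle
c=pickle.load(open("c9.pkl","rb")); im=cv2.imread("pics/w9.png")[:,:,::-1].copy()
for nm,(u,v),a in(("i1",(170,61),.3),("i2",(309,56),-.1),("i3",(400,25),-.2)):
    p=onz(c,(u,v),.03)
    b=fit(c,im,p[0],p[1],a,fn=f"fit_{nm}.png"); print(nm,np.round(p,3),"cost %.1f"%b[0],np.round(b[1],4),b[2])
# gauge: outer ends of rib tops z=.032
G=lambda u,v:(120+u/3.7,135+v/3.7)
for nm,uv in dict(r1tl=(34,78),r1bl=(50,198),r1tr=(88,75),r1br=(101,196),r2tl=(184,75),r2tr=(260,73),r2bl=(194,197),r2br=(265,196),r3tl=(353,73),r3tr=(430,73),r3bl=(359,196),r3br=(431,195),r4tl=(528,72),r4tr=(607,72),r4bl=(530,195),r4br=(605,194),r5tl=(700,72),r5tr=(754,72),r5bl=(698,194),r5br=(749,193)).items():
    print(nm,np.round(onz(c,G(*uv),.032),4))
E
```

```text
i1 [0.625 0.032 0.03 ] cost 61.6 [0.6253 0.0331 0.3191] 0.03
i2 [ 0.596 -0.164  0.03 ] cost 21.4 [ 0.5981 -0.1684 -0.0285] 0.04
i3 [ 0.615 -0.296  0.03 ] cost 41.5 [ 0.6125 -0.298  -0.1388] 0.04
r1tl [0.5041 0.1291 0.032 ]
r1bl [0.4528 0.1377 0.032 ]
r1tr [0.5011 0.1062 0.032 ]
r1br [0.4497 0.1155 0.032 ]
r2tl [0.4939 0.0664 0.032 ]
r2tr [0.489  0.0348 0.032 ]
r2bl [0.4422 0.0758 0.032 ]
r2br [0.4372 0.0454 0.032 ]
r3tl [ 0.4821 -0.0034  0.032 ]
r3tr [ 0.4764 -0.0349  0.032 ]
r3bl [0.43   0.0055 0.032 ]
r3br [ 0.425 -0.025  0.032]
r4tl [ 0.4696 -0.0751  0.032 ]
r4tr [ 0.4639 -0.1074  0.032 ]
r4bl [ 0.4175 -0.0668  0.032 ]
r4br [ 0.4123 -0.0986  0.032 ]
r5tl [ 0.4571 -0.1455  0.032 ]
r5tr [ 0.4532 -0.1677  0.032 ]
r5bl [ 0.4053 -0.1379  0.032 ]
r5br [ 0.4019 -0.1596  0.032 ]
```

```bash
python3 - <<'E'
import cv2,numpy as np
ims=[cv2.imread(f"pics/fit_i{k}.png") for k in (1,2,3)]
w=max(i.shape[1] for i in ims); o=np.vstack([np.pad(i,((0,0),(0,w-i.shape[1]),(0,0))) for i in ims]); s=min(1,600/o.shape[0],800/o.shape[1])
cv2.imwrite("pics/fit9.png",cv2.resize(o,None,fx=s,fy=s))
E
```

```text
(no output)
```

View pics/fit9.png

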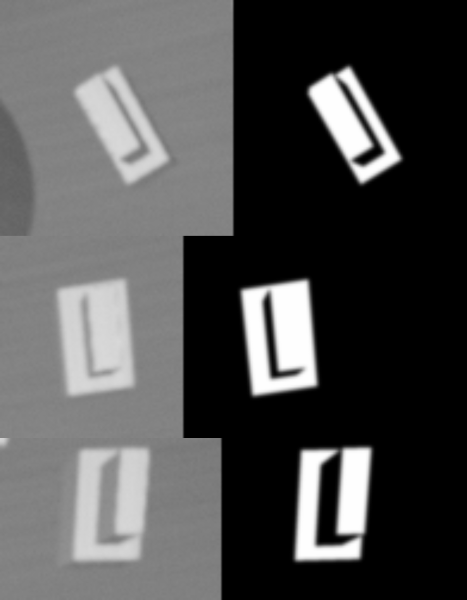

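```bash
python3 - <<'E'
from h import *
go([.6253,.0331,.10],.319+np.pi/2)
E
```

```text
shift [ 153.7 -125.   200.1] turn about tool z deg -28.2 (q6 1.43)
```

```bash
python3 -m pendant '[[[25,-20,20],-5],[[50,-40,45],-12],[[75,-60,75],-19],[[100,-80,105],-25],[[125,-100,135],-28.2],[[145,-118,165],-28.2],[[154,-125,190],-28.2],[[154,-125,200],-28.2],[[154,-125,200],-28.2],[[154,-125,200],-28.2]]' 0.5 40
python3 - <<'E'
from h import *
s=state(); snap("wrist","w10.png"); go([.6253,.0331,.028],.319+np.pi/2)
E
```

```text
time: 14.68
tool_pos: [0.625, 0.0339, 0.1005]
tool_rot: [3.141, -0.003, 0.32]
contact_force: [-0.6, -0.3, 1.6]
opening: 0.0462
t 14.68 pos [0.625  0.0339 0.1005] rot [ 3.141e+00 -3.000e-03  3.200e-01] op 0.0462 F [-0.6 -0.3  1.6] q [-0.07  0.64  1.4   0.    1.1   1.18]
shift [-0.9  0.  73.8] turn about tool z deg 0.0 (q6 1.18)
```

View pics/w10.png

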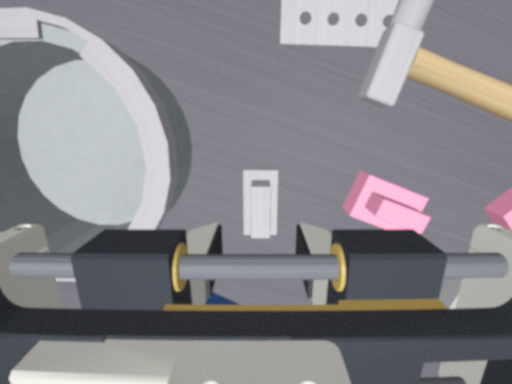

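Grey insert (260,205) is centred between the fingers and aligned; the pink one at (385,205) stays clear.

```bash
python3 -m pendant '[[[0,0,25],0],[[0,0,50],0],[[-1,0,65],0],[[-1,0,72],0],[[-1,0,72.5],0],[[-1,0,72.5],0]]' 0.5 40
python3 -m pendant '[[[0,0,0],0],[[0,0,0],0],[[0,0,0],0],[[0,0,0],0],[[0,0,0],0]]' 0 45
python3 -m pendant '[[[0,0,-8],0],[[0,0,-20],0],[[0,0,-40],0],[[0,0,-60],0],[[0,0,-72],0],[[0,0,-72],0]]'
python3 - <<'E'
from h import *
s=state(); go([.4714,.0916,.10],-.1697+np.pi/2)
E
```

```text
time: 15.23
tool_pos: [0.626, 0.0327, 0.0313]
tool_rot: [3.139, -0.008, 0.319]
contact_force: [1.1, -0.7, 0.5]
opening: 0.0458
time: 15.65
tool_pos: [0.6262, 0.0327, 0.0317]
tool_rot: [3.139, -0.009, 0.319]
contact_force: [-0.3, -0.1, -0.1]
opening: 0.017
time: 16.15
tool_pos: [0.6273, 0.0327, 0.1076]
tool_rot: [3.136, -0.014, 0.319]
contact_force: [1.8, -0.1, -3.8]
opening: 0.0159
t 16.15 pos [0.6273 0.0327 0.1076] rot [ 3.136 -0.014  0.319] op 0.0159 F [ 1.8 -0.1 -3.8] q [-0.07  0.63  1.39  0.    1.11  1.18]
shift [-129.7 -104.9    5.2] turn about tool z deg 28.0 (q6 1.18)
```

```bash
python3 -m pendant '[[[-18,-15,0],4],[[-38,-30,0],10],[[-58,-46,0],16],[[-80,-64,0],22],[[-100,-80,0],28],[[-118,-95,2],28],[[-130,-105,5],28],[[-130,-105,5],28],[[-130,-105,5],28],[[-130,-105,5],28]]'
python3 - <<'E'
from h import *
s=state(); go([.4714,.0916,.05],-.1697+np.pi/2)
c,im=snap("wrist","w11.png")
E
```

```text
time: 16.98
tool_pos: [0.4718, 0.0915, 0.1003]
tool_rot: [-3.14, -0.016, -0.17]
contact_force: [0.6, -0.4, -4.6]
opening: 0.0155
t 16.98 pos [0.4718 0.0915 0.1003] rot [-3.14  -0.016 -0.17 ] op 0.0155 F [ 0.6 -0.4 -4.6] q [ 0.03  0.4   1.83 -0.    0.89  1.77]
shift [-1.2  0.1 50.3] turn about tool z deg 0.0 (q6 1.77)
```

View pics/w11.png

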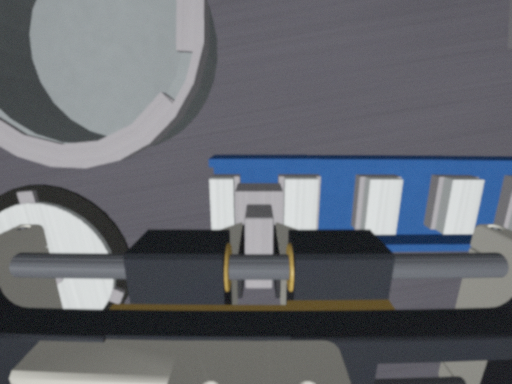

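```bash
python3 -m pendant '[[[-1,0,20],0],[[-1,0,38],0],[[-1,0,44],0],[[-1,0,48],0],[[-1,0,52],0],[[-1,0,55],0],[[-1,0,57],0],[[-1,0,57],0]]'
python3 - <<'E'
from h import *
s=state(); go([.4714,.0916,.0397],-.1697+np.pi/2)
E
```

```text
time: 17.7
tool_pos: [0.4722, 0.0915, 0.0434]
tool_rot: [-3.139, -0.017, -0.17]
contact_force: [-0.7, -0.8, -4.3]
opening: 0.0155
t 17.70 pos [0.4722 0.0915 0.0434] rot [-3.139 -0.017 -0.17 ] op 0.0155 F [-0.7 -0.8 -4.3] q [ 0.03  0.5   1.88 -0.    0.75  1.77]
shift [-0.8  0.   3.7] turn about tool z deg -0.0 (q6 1.77)
```

```bash
python3 -m pendant '[[[0,0,2],0],[[0,0,4],0],[[0,0,4.5],0],[[0,0,4.5],0]]'
python3 -m pendant '[[[0,0,0],0],[[0,0,-1],0],[[0,0,-1],0],[[0,0,-1],0]]' 0.35
python3 -m pendant '[[[0,0,-15],0],[[0,0,-40],0],[[0,0,-75],0],[[0,0,-110],0],[[0,0,-110],0]]' 0.5
python3 - <<'E'
from h import *
s=state(); snap("wrist","w12.png"); go([.538,-.158,.19],-.0285+np.pi/2)
E
```

```text
time: 18.03
tool_pos: [0.473, 0.0915, 0.0398]
tool_rot: [-3.139, -0.018, -0.17]
contact_force: [0.4, 0.2, 3.2]
opening: 0.0159
time: 18.37
tool_pos: [0.4731, 0.0916, 0.041]
tool_rot: [-3.139, -0.019, -0.17]
contact_force: [0.7, 0.3, 0.5]
opening: 0.0317
time: 18.78
tool_pos: [0.4745, 0.0919, 0.157]
tool_rot: [-3.137, -0.03, -0.17]
contact_force: [2.1, 0.3, 0.0]
opening: 0.0458
t 18.78 pos [0.4745 0.0919 0.157 ] rot [-3.137 -0.03  -0.17 ] op 0.0458 F [2.1 0.3 0. ] q [ 0.03  0.32  1.76 -0.    1.02  1.77]
shift [106.9 235.1 -33.9] turn about tool z deg -8.1 (q6 1.77)
```

View pics/w12.png

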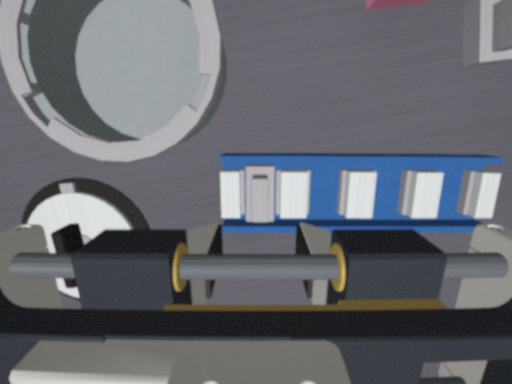

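```bash
python3 -m pendant '[[[10,24,-15],0],[[25,55,-33],-3],[[40,90,-33],-6],[[57,125,-33],-8],[[73,160,-33],-8],[[88,195,-33],-8],[[100,220,-33],-8],[[107,235,-33],-8],[[107,235,-33],-8],[[107,235,-33],-8]]' 
python3 - <<'E'
from fit import *
s=state(); c,im=snap("wrist","w13.png")
print([(np.round(np.array(d["xy"])*[512,384],0).tolist(),round(d["p"],2)) for d in robot.find_in("wrist","insert_a")])
b=fit(c,im,.598,-.168,-.03,fn="fit13.png"); print("cost %.1f"%b[0],np.round(b[1],4),b[2])
b3=fit(c,im,.6125,-.298,-.139); print("i3 cost %.1f"%b3[0],np.round(b3[1],4),b3[2])
go([*b[1][:2],.10],b[1][2]+np.pi/2)
E
```

```text
time: 19.67
tool_pos: [0.5375, -0.1576, 0.1878]
tool_rot: [-3.14, -0.025, -0.031]
contact_force: [-0.3, 0.2, 0.8]
opening: 0.046
t 19.67 pos [ 0.5375 -0.1576  0.1878] rot [-3.14  -0.025 -0.031] op 0.0460 F [-0.3  0.2  0.8] q [-0.43  0.43  1.51  0.01  1.19  1.17]
[([313.0, 47.0], 0.93), ([267.0, 131.0], 0.71), ([63.0, 235.0], 0.64), ([375.0, 112.0], 0.59), ([189.0, 78.0], 0.57)]
cost 8.3 [ 0.5983 -0.1685 -0.033 ] 0.04
i3 cost 63.6 [ 0.6128 -0.2981 -0.1467] 0.04
shift [58.8 10.5 90. ] turn about tool z deg 0.2 (q6 1.17)
```

View pics/w13.png

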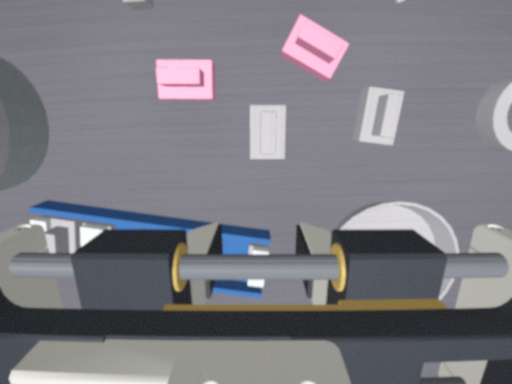

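```bash
python3 -m pendant '[[[25,5,25],0],[[50,10,50],0],[[59,10.5,75],0],[[59,10.5,90],0],[[59,10.5,90],0],[[59,10.5,90],0]]' 0.5 45
python3 - <<'E'
from h import *
s=state(); snap("wrist","w14.png"); go([.5983,-.1685,.030],-.033+np.pi/2)
E
```

```text
time: 20.27
tool_pos: [0.5979, -0.1666, 0.0995]
tool_rot: [-3.139, -0.023, -0.027]
contact_force: [-0.0, -0.2, 0.3]
opening: 0.046
t 20.27 pos [ 0.5979 -0.1666  0.0995] rot [-3.139 -0.023 -0.027] op 0.0460 F [-0.  -0.2  0.3] q [-0.4   0.62  1.43  0.01  1.07  1.19]
shift [-2.1  1.3 70.8] turn about tool z deg 0.3 (q6 1.19)
```

View pics/w14.png

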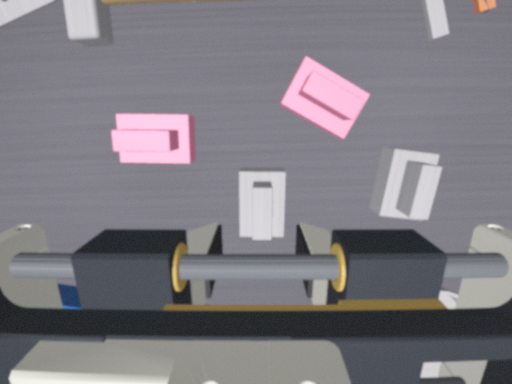

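```bash
python3 -m pendant '[[[0,1,25],0],[[-1,1,50],0],[[-2,1.5,65],0],[[-2,1.5,70],0],[[-2,1.5,71],0],[[-2,1.5,71],0],[[-2,1.5,71],0]]' 0.5 45
python3 -m pendant '[[[0,0,0],0],[[0,0,0],0],[[0,0,0],0],[[0,0,0],0],[[0,0,0],0]]' 0 45
python3 -m pendant '[[[0,0,-8],0],[[0,0,-20],0],[[0,0,-40],0],[[0,0,-60],0],[[0,0,-72],0],[[0,0,-72],0]]'
python3 - <<'E'
from h import *
s=state(); go([.4471,-.0503,.11],-.1697+np.pi/2)
E
```

```text
time: 20.9
tool_pos: [0.5996, -0.169, 0.0319]
tool_rot: [-3.141, -0.029, -0.027]
contact_force: [-0.6, -0.1, -0.2]
opening: 0.0459
time: 21.32
tool_pos: [0.5996, -0.169, 0.032]
tool_rot: [-3.141, -0.029, -0.027]
contact_force: [0.2, 0.8, -0.5]
opening: 0.0171
time: 21.82
tool_pos: [0.599, -0.1696, 0.1078]
tool_rot: [3.14, -0.034, -0.027]
contact_force: [0.4, 1.4, -5.1]
opening: 0.0158
t 21.82 pos [ 0.599  -0.1696  0.1078] rot [ 3.14  -0.034 -0.027] op 0.0158 F [ 0.4  1.4 -5.1] q [-0.4   0.61  1.43  0.01  1.07  1.19]
shift [-154.9 -115.1   -7.8] turn about tool z deg 8.2 (q6 1.19)
```

```bash
python3 -m pendant '[[[-18,-13,0],2],[[-40,-28,0],4],[[-65,-46,0],8.2],[[-90,-66,0],8.2],[[-115,-85,-4],8.2],[[-138,-102,-8],8.2],[[-155,-115,-8],8.2],[[-155,-115,-8],8.2],[[-155,-115,-8],8.2],[[-155,-115,-8],8.2]]'
python3 - <<'E'
from h import *
s=state(); go([.4471,-.0503,.06],-.1697+np.pi/2)
c,im=snap("wrist","w15.png")
E
```

```text
time: 22.65
tool_pos: [0.4476, -0.0506, 0.1103]
tool_rot: [-3.139, -0.035, -0.17]
contact_force: [0.8, -0.5, -5.0]
opening: 0.0155
t 22.65 pos [ 0.4476 -0.0506  0.1103] rot [-3.139 -0.035 -0.17 ] op 0.0155 F [ 0.8 -0.5 -5. ] q [-0.29  0.33  1.91  0.01  0.86  1.45]
shift [-2.3 -0.1 50.3] turn about tool z deg -0.0 (q6 1.45)
```

View pics/w15.png

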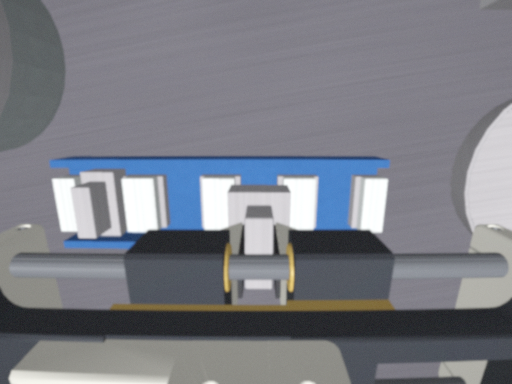

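```bash
python3 -m pendant '[[[-1,0,20],0],[[-2,0,36],0],[[-2,0,42],0],[[-2,0,46],0],[[-2,0,50],0],[[-2,0,52],0],[[-2,0,54],0],[[-2,0,54],0]]'
python3 - <<'E'
from h import *
s=state(); go([.4471,-.0503,.0517],-.1697+np.pi/2)
E
```

```text
time: 23.37
tool_pos: [0.448, -0.0508, 0.0563]
tool_rot: [-3.139, -0.036, -0.171]
contact_force: [-0.6, -0.5, -5.2]
opening: 0.0158
t 23.37 pos [ 0.448  -0.0508  0.0563] rot [-3.139 -0.036 -0.171] op 0.0158 F [-0.6 -0.5 -5.2] q [-0.29  0.42  1.97  0.01  0.71  1.45]
shift [-1.1 -0.4  4.6] turn about tool z deg -0.1 (q6 1.45)
```

Already below the go edge with no contact, so it's not thick. Continuing to the step.

```bash
python3 -m pendant '[[[-1,0,2],0],[[-1,0,4],0],[[-1,0,6],0],[[-1,0,7],0],[[-1,0,7],0]]'
python3 -m pendant '[[[0,0,0],0],[[0,0,-1],0],[[0,0,-1],0],[[0,0,-1],0]]' 0.35
python3 -m pendant '[[[0,0,-15],0],[[0,0,-40],0],[[0,0,-75],0],[[0,0,-110],0],[[0,0,-110],0],[[0,0,-110],0]]' 0.5
python3 - <<'E'
from h import *
s=state(); snap("wrist","w16.png"); go([.555,-.285,.19],-.145+np.pi/2)
E
```

```text
time: 23.78
tool_pos: [0.4478, -0.0508, 0.0519]
tool_rot: [-3.139, -0.038, -0.17]
contact_force: [-7.9, 2.4, 27.0]
opening: 0.0158
time: 24.12
tool_pos: [0.4481, -0.0508, 0.0531]
tool_rot: [-3.139, -0.039, -0.17]
contact_force: [0.3, -0.5, -0.0]
opening: 0.0317
time: 24.62
tool_pos: [0.4449, -0.0507, 0.1644]
tool_rot: [-3.14, -0.043, -0.17]
contact_force: [-1.0, -0.0, -0.5]
opening: 0.0461
t 24.62 pos [ 0.4449 -0.0507  0.1644] rot [-3.14  -0.043 -0.17 ] op 0.0461 F [-1.  -0.  -0.5] q [-0.29  0.25  1.85  0.01  1.    1.45]
shift [150.3 212.3 -21.6] turn about tool z deg -1.4 (q6 1.45)
```

View pics/w16.png

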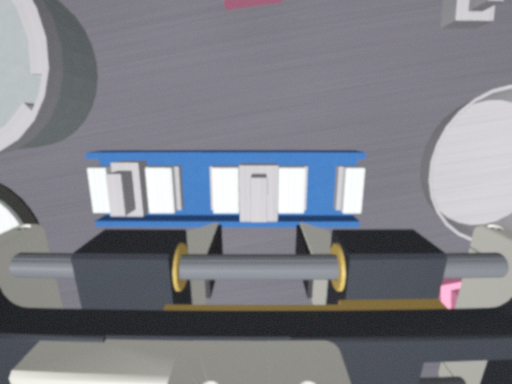

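```bash
python3 -m pendant '[[[15,22,-45],0],[[35,50,-80],-1],[[55,80,-80],-1.4],[[75,108,-80],-1.4],[[95,137,-80],-1.4],[[115,165,-80],-1.4],[[135,192,-80],-1.4],[[150,212,-80],-1.4],[[150,212,-80],-1.4],[[150,212,-80],-1.4]]' 
python3 -m pendant '[[[0,0,41],0]]'
python3 -m pendant '[[[0,0,5],0],[[0,0,5],0],[[0,0,5],0]]'
python3 - <<'E'
from fit import *
s=state(); c,im=snap("wrist","w17.png")
b=fit(c,im,.6125,-.298,-.14,fn="fit17.png"); print("cost %.1f"%b[0],np.round(b[1],4),b[2])
go([*b[1][:2],.10],b[1][2]+np.pi/2)
E
```

```text
time: 25.5
tool_pos: [0.552, -0.285, 0.2451]
tool_rot: [-3.138, -0.035, -0.148]
contact_force: [-0.0, 0.3, 0.1]
opening: 0.046
time: 25.58
tool_pos: [0.5562, -0.2864, 0.2125]
tool_rot: [3.14, -0.047, -0.147]
contact_force: [1.8, -1.4, 1.4]
opening: 0.0457
time: 25.83
tool_pos: [0.5566, -0.2856, 0.2084]
tool_rot: [3.14, -0.047, -0.146]
contact_force: [-0.4, 0.2, 0.3]
opening: 0.0462
t 25.83 pos [ 0.5566 -0.2856  0.2084] rot [ 3.14  -0.047 -0.146] op 0.0462 F [-0.4  0.2  0.3] q [-0.61  0.52  1.3   0.02  1.28  1.11]
cost 7.9 [ 0.6127 -0.2985 -0.136 ] 0.04
shift [ 51.6   3.9 111.9] turn about tool z deg -0.6 (q6 1.11)
```

View pics/w17.png

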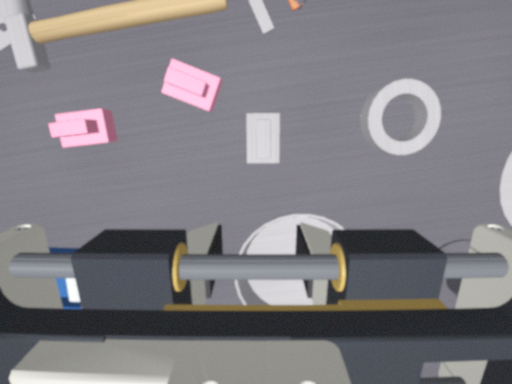

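```bash
for i in 1 2; do python3 -m pendant '[[[0,0,-41],0]]' | sed -n 2,3p; done;  python3 -m pendant '[[[0,0,0],0],[[0,0,0],0]]'|sed -n 2,3p
```

```text
tool_pos: [0.5525, -0.2835, 0.2432]
tool_rot: [-3.138, -0.037, -0.146]
tool_pos: [0.5506, -0.2827, 0.286]
tool_rot: [-3.138, -0.036, -0.146]
tool_pos: [0.5517, -0.283, 0.291]
tool_rot: [-3.141, -0.044, -0.145]
```

```bash
python3 - <<'E'
from h import *
go([.6127,-.2985,.10],-.136+np.pi/2)
E
```

```text
shift [ 54.2   6.5 193.5] turn about tool z deg -0.5 (q6 1.11)
```

```bash
python3 -m pendant '[[[10,2,30],0],[[20,3,62],0],[[30,4,95],0],[[42,6,130],0],[[54,6.5,160],-0.5],[[54,6.5,185],-0.5],[[54,6.5,193],-0.5],[[54,6.5,193],-0.5],[[54,6.5,193],-0.5]]' 0.5 45
python3 - <<'E'
from h import *
s=state(); snap("wrist","w18.png"); go([.6127,-.2985,.031],-.136+np.pi/2)
E
```

```text
time: 26.97
tool_pos: [0.6126, -0.2985, 0.1013]
tool_rot: [3.141, -0.044, -0.136]
contact_force: [-0.4, 1.0, 0.7]
opening: 0.0459
t 26.97 pos [ 0.6126 -0.2985  0.1013] rot [ 3.141 -0.044 -0.136] op 0.0459 F [-0.4  1.   0.7] q [-0.57  0.71  1.25  0.02  1.14  1.12]
shift [-3.8 -0.4 71.4] turn about tool z deg -0.0 (q6 1.12)
```

View pics/w18.png

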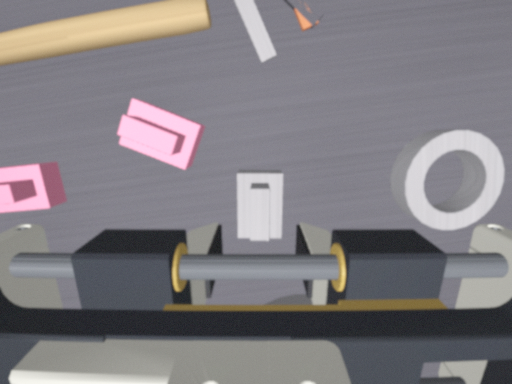

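```bash
python3 -m pendant '[[[-1,0,25],0],[[-2,0,50],0],[[-4,0,65],0],[[-4,-0.5,71],0],[[-4,-0.5,72],0],[[-4,-0.5,72],0],[[-4,-0.5,72],0]]' 0.5 45
python3 -m pendant '[[[0,0,0],0],[[0,0,0],0],[[0,0,0],0],[[0,0,0],0],[[0,0,0],0]]' 0 45
python3 -m pendant '[[[0,0,-8],0],[[0,0,-20],0],[[0,0,-40],0],[[0,0,-60],0],[[0,0,-72],0],[[0,0,-72],0]]'
python3 - <<'E'
from h import *
s=state(); go([.4350,-.1213,.12],-.1697+np.pi/2)
E
```

```text
time: 27.6
tool_pos: [0.6136, -0.2991, 0.0327]
tool_rot: [3.139, -0.05, -0.136]
contact_force: [0.5, 0.0, 0.3]
opening: 0.046
time: 28.02
tool_pos: [0.6137, -0.2991, 0.0329]
tool_rot: [3.139, -0.05, -0.136]
contact_force: [-0.5, -0.3, -0.8]
opening: 0.0173
time: 28.52
tool_pos: [0.6116, -0.2993, 0.1087]
tool_rot: [3.136, -0.055, -0.136]
contact_force: [0.3, -0.3, -5.2]
opening: 0.0155
t 28.52 pos [ 0.6116 -0.2993  0.1087] rot [ 3.136 -0.055 -0.136] op 0.0155 F [ 0.3 -0.3 -5.2] q [-0.58  0.7   1.26  0.02  1.14  1.12]
shift [-198.1 -152.3  -23.1] turn about tool z deg 1.9 (q6 1.12)
```

```bash
python3 -m pendant '[[[-20,-15,-5],0],[[-45,-35,-10],1],[[-72,-55,-15],1.9],[[-100,-77,-20],1.9],[[-128,-98,-23],1.9],[[-155,-119,-23],1.9],[[-178,-137,-23],1.9],[[-193,-148,-23],1.9],[[-198,-152,-23],1.9],[[-198,-152,-23],1.9]]'
python3 -m pendant '[[[0,0,0],0],[[0,0,0],0]]'
python3 - <<'E'
from h import *
s=state(); go([.4350,-.1213,.06],-.1697+np.pi/2)
c,im=snap("wrist","w19.png")
E
```

```text
time: 29.35
tool_pos: [0.4339, -0.1205, 0.1196]
tool_rot: [3.138, -0.054, -0.168]
contact_force: [-0.2, -1.3, -4.9]
opening: 0.0157
time: 29.52
tool_pos: [0.4349, -0.1213, 0.1197]
tool_rot: [3.138, -0.055, -0.169]
contact_force: [0.2, -0.4, -5.6]
opening: 0.0158
t 29.52 pos [ 0.4349 -0.1213  0.1197] rot [ 3.138 -0.055 -0.169] op 0.0158 F [ 0.2 -0.4 -5.6] q [-0.45  0.31  1.92  0.02  0.86  1.28]
shift [-3.2 -0.2 59.6] turn about tool z deg 0.1 (q6 1.28)
```

View pics/w19.png

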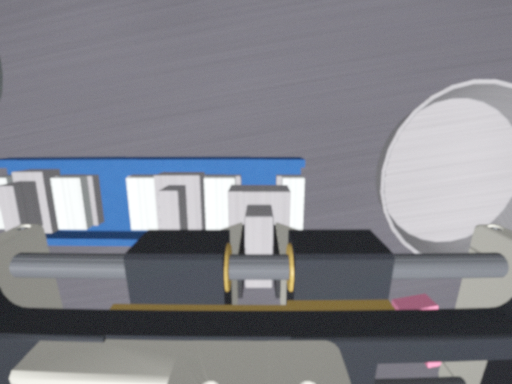

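```bash
python3 -m pendant '[[[-1,0,22],0],[[-3,0,42],0],[[-3,0,50],0],[[-3,0,54],0],[[-3,0,58],0],[[-3,0,61],0],[[-3,0,63],0],[[-3,0,63],0]]'
python3 -m pendant '[[[0,0,2],0],[[0,0,4],0],[[0,0,5],0],[[0,0,5],0],[[0,0,5],0]]'
```

```text
time: 30.23
tool_pos: [0.4356, -0.1218, 0.0567]
tool_rot: [3.138, -0.055, -0.169]
contact_force: [-0.5, 0.5, -5.6]
opening: 0.0156
time: 30.65
tool_pos: [0.4365, -0.1222, 0.0528]
tool_rot: [3.137, -0.057, -0.169]
contact_force: [-1.1, -0.1, 5.5]
opening: 0.0156
```

```bash
python3 -m pendant '[[[0,0,0],0],[[0,0,-1],0],[[0,0,-1],0],[[0,0,-1],0]]' 0.35
python3 -m pendant '[[[0,0,-15],0],[[0,0,-45],0],[[-10,-20,-80],0],[[-20,-45,-115],0],[[-30,-70,-150],0],[[-30,-100,-180],0],[[-30,-100,-180],0],[[-30,-100,-180],0]]' 0.5
python3 - <<'E'
from h import *
s=state(); c,im=snap("wrist","w20.png"); snap("side","s20.png"); snap("scene","c20.png")
import pickle; pickle.dump(c,open("c20.pkl","wb"))
a=cv2.imread("pics/s20.png")[60:260,150:350]; b=cv2.imread("pics/c20.png")[120:320,130:330]
cv2.imwrite("pics/sc20.png",cv2.resize(np.hstack([a,b]),None,fx=2,fy=2,interpolation=cv2.INTER_CUBIC))
E
```

```text
time: 30.98
tool_pos: [0.4368, -0.1224, 0.0541]
tool_rot: [3.137, -0.058, -0.169]
contact_force: [-0.4, -0.2, 0.6]
opening: 0.0317
time: 31.65
tool_pos: [0.4149, -0.015, 0.2336]
tool_rot: [3.137, -0.063, -0.166]
contact_force: [-0.3, 0.2, -1.0]
opening: 0.0461
t 31.65 pos [ 0.4149 -0.015   0.2336] rot [ 3.137 -0.063 -0.166] op 0.0461 F [-0.3  0.2 -1. ] q [-0.22  0.1   1.83 -0.    1.15  1.52]
```

View pics/w20.png

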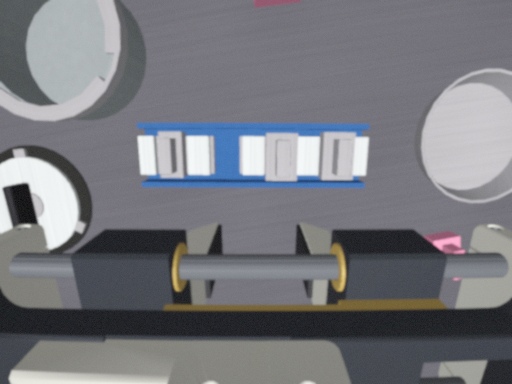

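View pics/sc20.png

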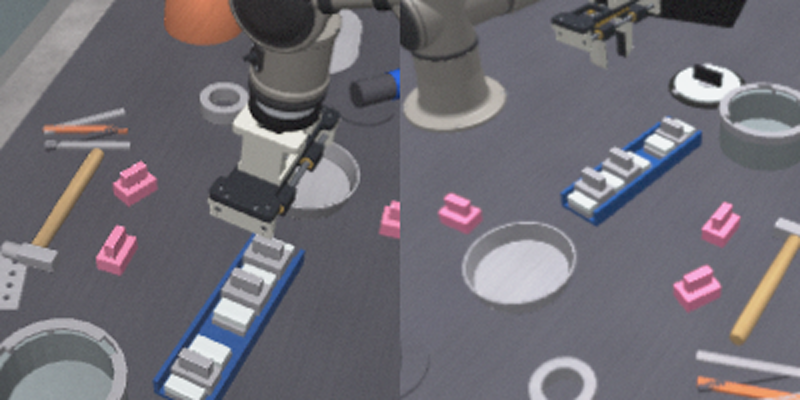

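```bash
python3 - <<'E'
from fit import *
import pickle
c=pickle.load(open("c20.pkl","rb")); im=cv2.imread("pics/w20.png")[:,:,::-1].copy()
for nm,(x,y) in dict(A=(.4714,.0916),C=(.4471,-.0503),D=(.4350,-.1213)).items():
    for z0,th in((.008,.03),(.02,.04),(.032,.054)):
        b=fit(c,im,x,y,-.17,z0=z0,ths=(th,),pad=0); print(nm,z0,"%.1f"%b[0],np.round(b[1],4))
# dish centre from rim & floor
cd=cal("side"); cs=cal("scene")
E
python3 - <<'E'
import cv2
cv2.imwrite("pics/w9d.png",cv2.resize(cv2.imread("pics/w9.png")[90:215,360:490],None,fx=4,fy=4))
E
```

```text
A 0.008 2907.4 [ 0.4727  0.0927 -0.1753]
A 0.02 2584.0 [ 0.479   0.1206 -1.6258]
A 0.032 2703.1 [ 0.4865  0.1301 -0.1472]
C 0.008 2129.6 [ 0.4526 -0.0126 -0.2148]
C 0.02 2036.2 [ 0.4471 -0.0682 -0.0225]
C 0.032 1676.7 [ 0.448  -0.0538  1.5306]
D 0.008 2351.5 [ 0.4344 -0.1248 -0.1815]
D 0.02 2181.2 [ 0.4333 -0.1388 -0.1373]
D 0.032 2239.9 [ 0.438  -0.1205  0.154 ]
```

View pics/w9d.png

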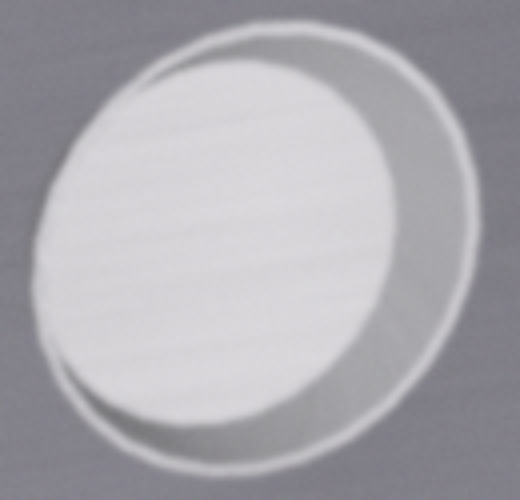

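```bash
python3 -m pendant '[[[40,0,0],0],[[80,0,0],0]]'|sed -n 2,3p; python3 -m pendant '[[[0,0,0],0],[[0,0,0],0]]'|sed -n 2,3p; python3 -m pendant '[[[-40,0,0],0],[[-80,0,0],0]]'|sed -n 2,3p;python3 -m pendant '[[[0,0,0],0],[[0,0,0],0]]'|sed -n 2,3p
python3 -m pendant '[[[0,0,20],0],[[0,0,40],0],[[0,0,40],0],[[0,0,40],0]]'|sed -n 2,3p;python3 -m pendant '[[[0,0,-20],0],[[0,0,-40],0],[[0,0,-40],0],[[0,0,-40],0]]'|sed -n 2,3p
```

```text
tool_pos: [0.4909, -0.0308, 0.233]
tool_rot: [3.137, -0.052, -0.17]
tool_pos: [0.4911, -0.0322, 0.2301]
tool_rot: [3.137, -0.046, -0.172]
tool_pos: [0.4106, -0.0192, 0.2238]
tool_rot: [3.137, -0.041, -0.174]
tool_pos: [0.4075, -0.019, 0.2227]
tool_rot: [3.137, -0.038, -0.175]
tool_pos: [0.4089, -0.0198, 0.1823]
tool_rot: [3.137, -0.036, -0.175]
tool_pos: [0.4089, -0.0197, 0.224]
tool_rot: [3.137, -0.04, -0.176]
```

```bash
python3 - <<'E'
from h import *
c=cal("wrist")
import pickle
c=pickle.load(open("c9.pkl","rb"))
# rim outer ellipse pts in w9d crop
q=np.array([(33,275),(480,215),(280,18),(225,477),(130,95),(440,110),(415,375),(65,375)],float)
P=np.array([onz(c,(360+(u)/4,90+v/4),.035)[:2] for u,v in q])
A=np.c_[2*P,np.ones(len(P))]; s=np.linalg.lstsq(A,(P**2).sum(1),rcond=None)[0]; print(s[:2],np.sqrt(s[2]+s[:2]@s[:2]))
E
```

```text
[ 0.42577487 -0.32164176] 0.08642338164724335
```

```bash
for i in 1 2; do python3 -m pendant '[[[40,0,0],0],[[80,0,0],0]]'|sed -n 3p; python3 -m pendant '[[[0,0,0],0],[[0,0,0],0]]'|sed -n 3p; python3 -m pendant '[[[-40,0,0],0],[[-80,0,0],0]]'|sed -n 3p;python3 -m pendant '[[[0,0,0],0],[[0,0,0],0]]'|sed -n 2,3p; done
python3 - <<'E'
from h import *
go([.4478,-.0508,.12],-.1697+np.pi/2)
E
```

```text
tool_rot: [3.137, -0.04, -0.175]
tool_rot: [3.137, -0.038, -0.176]
tool_rot: [3.137, -0.035, -0.176]
tool_pos: [0.4059, -0.0192, 0.2213]
tool_rot: [3.137, -0.033, -0.176]
tool_rot: [3.137, -0.035, -0.176]
tool_rot: [3.137, -0.035, -0.176]
tool_rot: [3.137, -0.034, -0.176]
tool_pos: [0.4056, -0.0191, 0.2209]
tool_rot: [3.137, -0.033, -0.176]
shift [ 43.7  23.3 102.5] turn about tool z deg -0.4 (q6 1.51)
```

Tilt is back to about 2°, which is fine. Now fetch the good insert in the third bay.

```bash
python3 -m pendant '[[[12,6,30],0],[[25,14,60],-0.4],[[40,22,85],-0.4],[[44,23,102],-0.4],[[44,23,102],-0.4],[[44,23,102],-0.4]]' 0.4 45
python3 - <<'E'
from h import *
s=state(); snap("wrist","w21.png"); go([.4478,-.0508,.0525],-.1697+np.pi/2)
E
```

```text
time: 34.97
tool_pos: [0.4484, -0.0506, 0.1204]
tool_rot: [3.137, -0.032, -0.169]
contact_force: [-0.2, 0.1, 0.9]
opening: 0.0369
t 34.97 pos [ 0.4484 -0.0506  0.1204] rot [ 3.137 -0.032 -0.169] op 0.0369 F [-0.2  0.1  0.9] q [-0.28  0.32  1.9  -0.    0.89  1.46]
shift [-3.2  0.  68.7] turn about tool z deg 0.0 (q6 1.46)
```

View pics/w21.png

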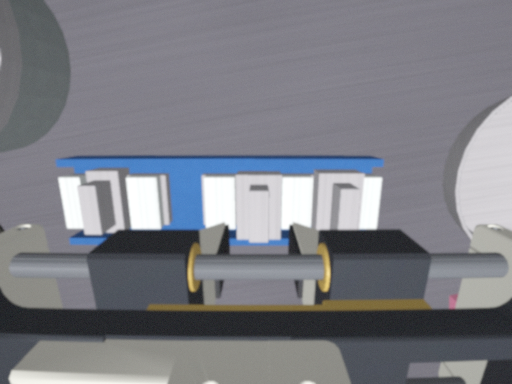

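```bash
python3 -m pendant '[[[-1,0,25],0],[[-2,0,50],0],[[-3,0,63],0],[[-3,0,68],0],[[-3,0,68],0],[[-3,0,68],0]]' 0.4 45
python3 -m pendant '[[[0,0,0],0],[[0,0,0],0],[[0,0,0],0],[[0,0,0],0],[[0,0,0],0]]' 0 45
python3 -m pendant '[[[0,0,-8],0],[[0,0,-20],0],[[0,0,-40],0],[[0,0,-65],0],[[0,0,-95],0],[[0,0,-125],0],[[0,0,-125],0],[[0,0,-125],0]]'
python3 - <<'E'
from h import *
s=state(); go([.630,.217,.17],-.1697+np.pi/2)
E
```

```text
time: 35.52
tool_pos: [0.449, -0.0509, 0.0545]
tool_rot: [3.136, -0.037, -0.168]
contact_force: [-0.4, -0.2, 0.9]
opening: 0.0368
time: 35.93
tool_pos: [0.4494, -0.0511, 0.0552]
tool_rot: [3.136, -0.038, -0.169]
contact_force: [-1.0, 0.9, 6.9]
opening: 0.0152
time: 36.6
tool_pos: [0.445, -0.0496, 0.1808]
tool_rot: [3.136, -0.04, -0.169]
contact_force: [0.1, -1.0, -6.5]
opening: 0.0158
t 36.60 pos [ 0.445  -0.0496  0.1808] rot [ 3.136 -0.04  -0.169] op 0.0158 F [ 0.1 -1.  -6.5] q [-0.28  0.23  1.83 -0.    1.05  1.46]
shift [ 137.1 -294.    14.7] turn about tool z deg 0.1 (q6 1.46)
```

```bash
python3 -m pendant '[[[8,-18,0],0],[[22,-46,0],0],[[37,-78,0],0],[[52,-110,0],0],[[67,-143,0],0],[[82,-175,0],0],[[97,-207,0],0],[[112,-239,5],0],[[125,-268,10],0],[[133,-286,15],0]]'
python3 -m pendant '[[[2,-4,0],0],[[2,-4,0],0],[[2,-4,0],0]]'
python3 - <<'E'
from h import *
s=state(); go([.630,.217,.10],-.1697+np.pi/2); snap("wrist","w22.png")
E
```

```text
time: 37.43
tool_pos: [0.6244, 0.2125, 0.1654]
tool_rot: [3.135, -0.035, -0.167]
contact_force: [0.3, -0.6, -5.4]
opening: 0.0157
time: 37.68
tool_pos: [0.6255, 0.2154, 0.1626]
tool_rot: [3.132, -0.03, -0.166]
contact_force: [-0.8, -0.1, -4.8]
opening: 0.0158
t 37.68 pos [0.6255 0.2154 0.1626] rot [ 3.132 -0.03  -0.166] op 0.0158 F [-0.8 -0.1 -4.8] q [ 0.23  0.63  1.22 -0.02  1.26  1.97]
shift [ 2.3 -2.9 62.7] turn about tool z deg 0.2 (q6 1.97)
```

View pics/w22.png

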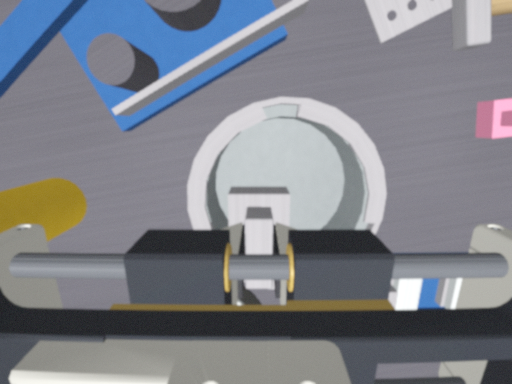

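```bash
python3 -m pendant '[[[2,-2,25],0],[[1,-2.5,50],0],[[1,-2.5,75],0],[[0,-2.5,98],0],[[0,-2.5,110],0],[[0,-2.5,116],0],[[0,-2.5,118],0],[[0,-2.5,118],0]]'
python3 - <<'E'
from h import *
s=state(); go([.630,.217,.041],-.1697+np.pi/2)
E
```

```text
time: 38.4
tool_pos: [0.6305, 0.2155, 0.0467]
tool_rot: [3.134, -0.033, -0.168]
contact_force: [-0.5, -0.3, -4.3]
opening: 0.0157
t 38.40 pos [0.6305 0.2155 0.0467] rot [ 3.134 -0.033 -0.168] op 0.0157 F [-0.5 -0.3 -4.3] q [ 0.22  0.75  1.33 -0.02  1.03  1.97]
shift [-0.9 -1.4  5.7] turn about tool z deg 0.1 (q6 1.97)
```

```bash
python3 -m pendant '[[[0,0,2],0],[[0,0,4],0],[[0,0,6],0],[[0,0,6.5],0],[[0,0,6.5],0]]'
python3 -m pendant '[[[0,0,0],0],[[0,0,0],0],[[0,0,0],0],[[0,0,0],0]]' 0.3
```

```text
time: 38.82
tool_pos: [0.6312, 0.2155, 0.0413]
tool_rot: [3.134, -0.035, -0.168]
contact_force: [-0.4, -1.5, -0.2]
opening: 0.0155
time: 39.15
tool_pos: [0.6315, 0.2157, 0.0417]
tool_rot: [3.134, -0.036, -0.168]
contact_force: [-0.1, 0.0, 0.1]
opening: 0.0275
```

```bash
python3 -m pendant '[[[0,0,-20],0],[[0,0,-50],0],[[0,0,-85],0],[[0,0,-120],0],[[0,0,-140],0],[[0,0,-140],0]]' 0.3
python3 - <<'E'
from h import *
s=state(); snap("wrist","w23.png"); go([.4365,-.1222,.14],-.1697+np.pi/2)
E
```

```text
time: 39.65
tool_pos: [0.6292, 0.2183, 0.1881]
tool_rot: [3.139, -0.046, -0.168]
contact_force: [0.5, -0.5, 1.0]
opening: 0.0274
t 39.65 pos [0.6292 0.2183 0.1881] rot [ 3.139 -0.046 -0.168] op 0.0274 F [ 0.5 -0.5  1. ] q [ 0.23  0.61  1.19 -0.02  1.3   1.97]
shift [-133.9  367.1   41.1] turn about tool z deg 0.1 (q6 1.97)
```

View pics/w23.png

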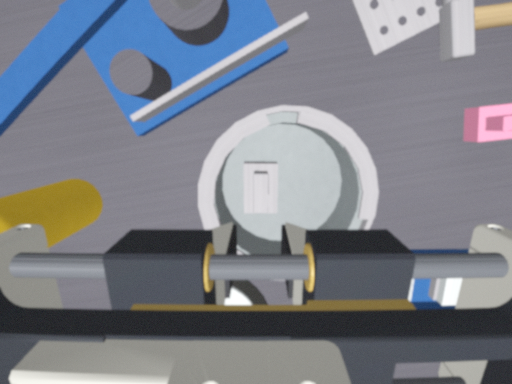

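```bash
python3 -m pendant '[[[-12,34,0],0],[[-26,72,0],0],[[-40,110,0],0],[[-54,148,0],0],[[-68,186,0],0],[[-82,224,0],0],[[-96,262,5],0],[[-110,300,20],0],[[-122,335,32],0],[[-132,360,40],0]]' 0.4
python3 -m pendant '[[[-2,5,0],0],[[-2,5,0],0],[[-2,5,0],0],[[-2,5,0],0]]'
python3 - <<'E'
from h import *
s=state(); snap("wrist","w24.png"); go([.4365,-.1222,.0545],-.1697+np.pi/2)
E
```

```text
time: 40.53
tool_pos: [0.4367, -0.1171, 0.139]
tool_rot: [3.137, -0.038, -0.169]
contact_force: [0.5, -0.2, -1.0]
opening: 0.0369
time: 40.87
tool_pos: [0.4346, -0.1208, 0.1391]
tool_rot: [3.138, -0.039, -0.168]
contact_force: [-0.1, 0.3, -0.3]
opening: 0.0365
t 40.87 pos [ 0.4346 -0.1208  0.1391] rot [ 3.138 -0.039 -0.168] op 0.0365 F [-0.1  0.3 -0.3] q [-0.45  0.29  1.88  0.01  0.94  1.29]
shift [-1.3  0.8 84.7] turn about tool z deg 0.1 (q6 1.29)
```

View pics/w24.png

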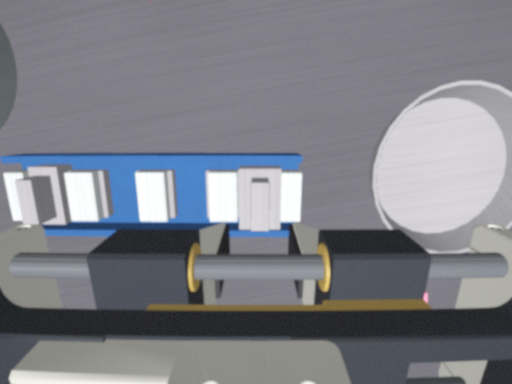

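```bash
python3 -m pendant '[[[0,0.5,25],0],[[-1,0.8,50],0],[[-1.5,0.8,72],0],[[-1.5,0.8,82],0],[[-1.5,0.8,84],0],[[-1.5,0.8,84],0],[[-1.5,0.8,84],0]]' 0.4 45
python3 -m pendant '[[[0,0,0],0],[[0,0,0],0],[[0,0,0],0],[[0,0,0],0],[[0,0,0],0]]' 0 45
python3 -m pendant '[[[0,0,-8],0],[[0,0,-20],0],[[0,0,-40],0],[[0,0,-65],0],[[0,0,-95],0],[[0,0,-125],0],[[0,0,-125],0],[[0,0,-125],0]]'
python3 - <<'E'
from h import *
s=state(); go([.621,.164,.17],-.1697+np.pi/2)
E
```

```text
time: 41.5
tool_pos: [0.4372, -0.1218, 0.0559]
tool_rot: [3.137, -0.04, -0.166]
contact_force: [0.2, 0.0, 0.8]
opening: 0.0365
time: 41.92
tool_pos: [0.4376, -0.1222, 0.0564]
tool_rot: [3.136, -0.041, -0.166]
contact_force: [-0.5, -1.1, 3.5]
opening: 0.016
time: 42.58
tool_pos: [0.4327, -0.1207, 0.1821]
tool_rot: [3.136, -0.044, -0.166]
contact_force: [0.4, -0.0, -5.4]
opening: 0.0151
t 42.58 pos [ 0.4327 -0.1207  0.1821] rot [ 3.136 -0.044 -0.166] op 0.0151 F [ 0.4 -0.  -5.4] q [-0.45  0.23  1.82  0.01  1.05  1.29]
shift [ 138.  -312.    16.4] turn about tool z deg 0.2 (q6 1.29)
```

```bash
python3 -m pendant '[[[8,-18,0],0],[[22,-46,0],0],[[37,-78,0],0],[[52,-112,0],0],[[67,-147,0],0],[[82,-182,0],0],[[97,-217,0],0],[[112,-252,5],0],[[127,-285,10],0],[[136,-306,15],0]]'
python3 -m pendant '[[[2,-6,0],0],[[2,-6,0],0],[[2,-6,0],0],[[2,-6,0],0]]'
python3 - <<'E'
from h import *
s=state(); go([.621,.163,.10],-.1697+np.pi/2); snap("wrist","w25.png")
E
```

```text
time: 43.42
tool_pos: [0.6179, 0.1615, 0.1675]
tool_rot: [3.136, -0.039, -0.164]
contact_force: [0.6, -0.5, -4.7]
opening: 0.0154
time: 43.75
tool_pos: [0.6198, 0.166, 0.1663]
tool_rot: [3.134, -0.036, -0.165]
contact_force: [0.2, -0.2, -4.4]
opening: 0.0155
t 43.75 pos [0.6198 0.166  0.1663] rot [ 3.134 -0.036 -0.165] op 0.0155 F [ 0.2 -0.2 -4.4] q [ 0.15  0.59  1.29 -0.02  1.23  1.89]
shift [-0.7  2.3 66.3] turn about tool z deg 0.3 (q6 1.89)
```

View pics/w25.png

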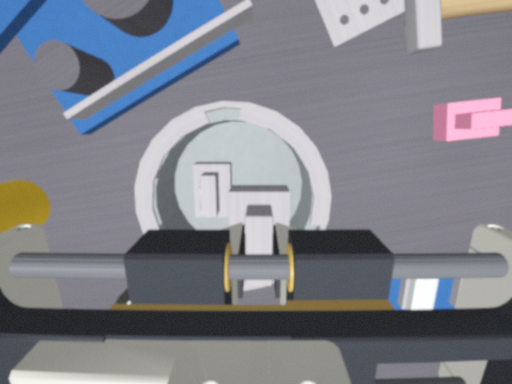

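```bash
python3 -m pendant '[[[0,2,25],0],[[-1,3,50],0],[[-2,3,75],0],[[-3,3,98],0],[[-3,3,110],0],[[-3,3,117],0],[[-3,3,119],0],[[-3,3,119],0]]'
python3 -m pendant '[[[0,0,2],0],[[0,0,4],0],[[0,0,6],0],[[0,0,7],0],[[0,0,7],0]]'
```

```text
time: 44.47
tool_pos: [0.6215, 0.1616, 0.0487]
tool_rot: [3.135, -0.039, -0.166]
contact_force: [-0.0, -0.5, -5.0]
opening: 0.0155
time: 44.88
tool_pos: [0.6221, 0.1615, 0.0426]
tool_rot: [3.135, -0.04, -0.166]
contact_force: [-1.4, -0.3, 0.5]
opening: 0.0158
```

```bash
python3 -m pendant '[[[0,0,0],0],[[0,0,0],0],[[0,0,0],0],[[0,0,0],0]]' 0.3
python3 -m pendant '[[[0,0,-20],0],[[0,0,-50],0],[[0,0,-85],0],[[0,0,-120],0],[[0,0,-150],0],[[0,0,-150],0]]' 0.3
python3 - <<'E'
from h import *
s=state(); snap("wrist","w26.png"); go([.473,.0915,.14],-.1697+np.pi/2)
E
```

```text
time: 45.22
tool_pos: [0.6225, 0.1616, 0.0431]
tool_rot: [3.136, -0.041, -0.166]
contact_force: [-0.4, 0.4, 0.2]
opening: 0.0274
time: 45.72
tool_pos: [0.6197, 0.1642, 0.2008]
tool_rot: [3.14, -0.053, -0.166]
contact_force: [0.7, -0.1, 0.1]
opening: 0.0277
t 45.72 pos [0.6197 0.1642 0.2008] rot [ 3.14  -0.053 -0.166] op 0.0277 F [ 0.7 -0.1  0.1] q [ 0.15  0.55  1.27 -0.02  1.28  1.89]
shift [-134.2   95.3   51.2] turn about tool z deg 0.2 (q6 1.89)
```

View pics/w26.png

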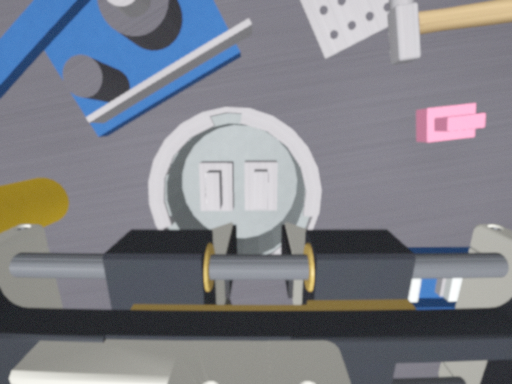

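Both good inserts are upright in the can, at (217,187) and (260,187). Now the thin one.

```bash
python3 -m pendant '[[[-28,20,0],0],[[-60,43,0],0],[[-90,64,15],0],[[-115,82,30],0],[[-130,92,45],0],[[-134,95,51],0],[[-134,95,51],0],[[-134,95,51],0]]' 0.4
python3 - <<'E'
from h import *
s=state(); snap("wrist","w27.png"); go([.473,.0915,.0415],-.1697+np.pi/2)
E
```

```text
time: 46.43
tool_pos: [0.4743, 0.0919, 0.1402]
tool_rot: [3.139, -0.049, -0.166]
contact_force: [1.1, 0.4, 0.4]
opening: 0.0365
t 46.43 pos [0.4743 0.0919 0.1402] rot [ 3.139 -0.049 -0.166] op 0.0365 F [1.1 0.4 0.4] q [ 0.04  0.34  1.8  -0.02  0.96  1.79]
shift [-6.8  0.6 98.9] turn about tool z deg 0.2 (q6 1.79)
```

View pics/w27.png

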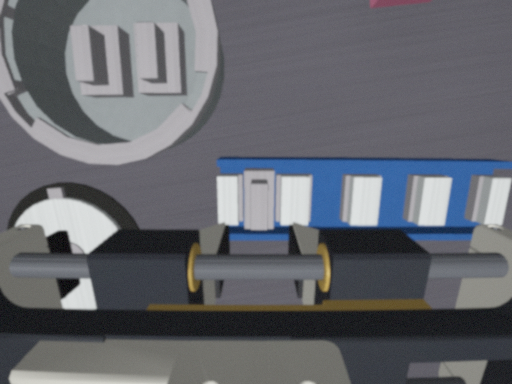

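```bash
python3 -m pendant '[[[-2,0,25],0],[[-3,0.5,50],0],[[-5,0.6,75],0],[[-7,0.6,92],0],[[-7,0.6,98],0],[[-7,0.6,99],0],[[-7,0.6,99],0]]' 0.4 45
python3 -m pendant '[[[0,0,0],0],[[0,0,0],0],[[0,0,0],0],[[0,0,0],0],[[0,0,0],0]]' 0 45
python3 -m pendant '[[[0,0,-8],0],[[0,0,-20],0],[[0,0,-40],0],[[0,0,-65],0],[[0,0,-95],0],[[0,0,-110],0],[[0,0,-110],0],[[0,0,-110],0]]'
python3 - <<'E'
from h import *
s=state(); go([.426,-.322,.14],-.1697+np.pi/2)
E
```

```text
time: 47.07
tool_pos: [0.4741, 0.0918, 0.0419]
tool_rot: [3.139, -0.052, -0.165]
contact_force: [0.0, -0.7, -0.1]
opening: 0.0366
time: 47.48
tool_pos: [0.4747, 0.0917, 0.0426]
tool_rot: [3.139, -0.054, -0.165]
contact_force: [0.6, -0.2, 5.5]
opening: 0.0154
time: 48.15
tool_pos: [0.4687, 0.093, 0.1526]
tool_rot: [3.14, -0.054, -0.165]
contact_force: [0.4, -0.1, -4.8]
opening: 0.0154
t 48.15 pos [0.4687 0.093  0.1526] rot [ 3.14  -0.054 -0.165] op 0.0154 F [ 0.4 -0.1 -4.8] q [ 0.04  0.31  1.8  -0.02  0.98  1.79]
shift [ 25.5 416.3  14.9] turn about tool z deg 0.2 (q6 1.79)
```

```bash
python3 -m pendant '[[[1,25,0],0],[[4,62,0],0],[[6,100,0],0],[[9,138,0],0],[[11,176,0],0],[[13,214,0],0],[[16,252,0],0],[[18,290,0],0],[[20,325,0],0],[[22,350,0],0]]'
python3 -m pendant '[[[0,25,2],0],[[2,55,5],0],[[2,62,12],0],[[2,63,12],0],[[2,63,12],0],[[2,63,12],0]]'
python3 - <<'E'
from h import *
s=state(); go([.426,-.322,.048],None); snap("wrist","w28.png");snap("side","s28.png")
E
```

```text
time: 48.98
tool_pos: [0.431, -0.2582, 0.1524]
tool_rot: [3.141, -0.051, -0.167]
contact_force: [-1.0, 0.5, -4.5]
opening: 0.0157
time: 49.48
tool_pos: [0.4226, -0.3192, 0.1395]
tool_rot: [-3.14, -0.049, -0.167]
contact_force: [1.1, -0.9, -4.7]
opening: 0.0153
t 49.48 pos [ 0.4226 -0.3192  0.1395] rot [-3.14  -0.049 -0.167] op 0.0153 F [ 1.1 -0.9 -4.7] q [-0.81  0.42  1.68  0.04  1.01  0.91]
shift [-0.7  2.3 91.6]
```

View pics/w28.png

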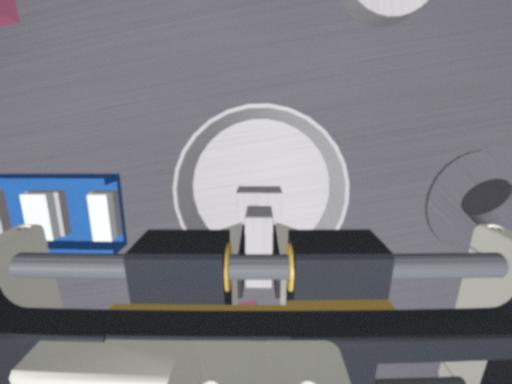

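```bash
python3 -m pendant '[[[0,1,25],0],[[0,2,50],0],[[-1,2,75],0],[[-1,2,88],0],[[-1,2,93],0],[[-1,2,95],0],[[-1,2,95],0]]'
python3 -m pendant '[[[0,0,2],0],[[0,0,4],0],[[0,0,6],0],[[0,0,6.5],0],[[0,0,6.5],0]]'
```

```text
time: 50.17
tool_pos: [0.4271, -0.3218, 0.0459]
tool_rot: [3.141, -0.051, -0.165]
contact_force: [0.4, -0.6, -3.9]
opening: 0.0156
time: 50.58
tool_pos: [0.4274, -0.3219, 0.0396]
tool_rot: [3.141, -0.051, -0.165]
contact_force: [0.3, -0.4, -4.4]
opening: 0.0154
```

```bash
python3 -m pendant '[[[0,0,1],0],[[0,0,2],0],[[0,0,2.5],0],[[0,0,2.5],0]]'
python3 -m pendant '[[[0,0,0],0],[[0,0,0],0],[[0,0,0],0],[[0,0,0],0]]' 0.35
python3 -m pendant '[[[0,0,-20],0],[[0,0,-50],0],[[0,0,-85],0],[[0,0,-120],0],[[0,0,-155],0],[[-20,-20,-190],0],[[-40,-50,-210],0],[[-40,-80,-220],0],[[-40,-100,-220],0],[[-40,-100,-220],0]]'
python3 - <<'E'
from h import *
s=state(); snap("wrist","w29.png");snap("side","s29.png");snap("scene","c29.png")
E
```

```text
time: 50.92
tool_pos: [0.4276, -0.3222, 0.0386]
tool_rot: [3.14, -0.052, -0.165]
contact_force: [-4.3, 2.2, 10.2]
opening: 0.0153
time: 51.25
tool_pos: [0.4278, -0.3224, 0.0387]
tool_rot: [3.14, -0.052, -0.165]
contact_force: [0.3, -0.1, 0.2]
opening: 0.0314
time: 52.08
tool_pos: [0.3938, -0.2121, 0.2574]
tool_rot: [3.14, -0.054, -0.163]
contact_force: [-0.2, -0.7, 0.9]
opening: 0.0321
t 52.08 pos [ 0.3938 -0.2121  0.2574] rot [ 3.14  -0.054 -0.163] op 0.0321 F [-0.2 -0.7  0.9] q [-0.68  0.14  1.71  0.03  1.24  1.04]
```

View pics/w29.png

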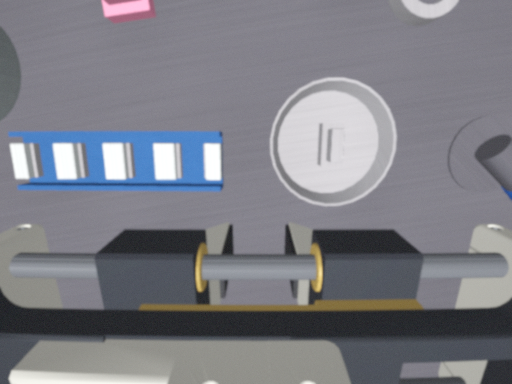

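View pics/s29.png

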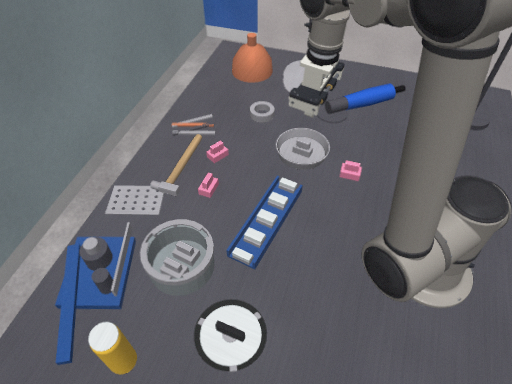

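View pics/c29.png

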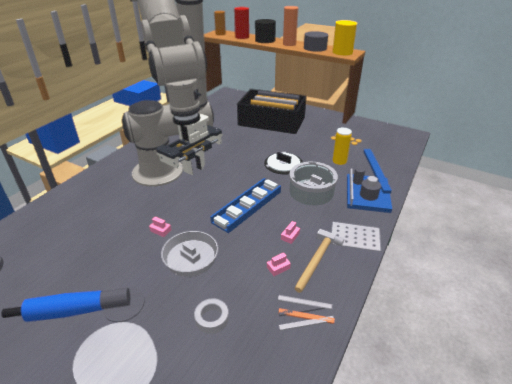

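The pictures show everything in place: the reject in the dish (side 303,148), both good inserts in the can (side 178,258), the lid handle up on the mat (231,334), the gauge empty, bystanders where they were and no other grey insert on the bench. Handing in.

```bash
python3 - <<'E'
from h import *
print(robot.hand_in()); state()
E
```

```text
the job is handed in; nothing more can be done
None
the job is handed in; nothing more can be done
```

The job is done and handed in at about 52 s of the 210 s allowed.

- **Lid:** I turned it about 0.64 rad clockwise, until its lugs showed in the slots. I lifted it off and laid it flat, handle up, on the mat. It sits about 2–3 mm off centre by eye.
- **Inserts:** only three grey inserts were on the bench. All three stood in the gauge together. One sank to the bottom at 8 mm, so it is thin and a reject. The other two stopped on the no-go step at about 20 mm, so they are good.
- **Placing:** both good inserts stand upright in the can and the thin one stands upright in the dish.

The last wrist, side and scene pictures confirm this, with the gauge empty, the bystanders and pink look-alikes unmoved, and the gripper clear.

- **Check that failed:** fitting the seated inserts' heights in the wrist picture did not work, because the white gauge ribs confused the fit. The verdicts rest on the contact heights alone, which agree to within about 1 mm.
- **Tool tilt:** the tool drifted to about 2–3.5° during the run, with no visible effect on grips or placing.

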